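Weigh out a charge of grinding balls on the spring scale

ROBOT

A 7-joint arm with a two-finger parallel gripper is mounted at the origin on the work surface. World frame = base frame: x ahead of the robot, y to its left, z up, the work surface at z = 0. Lengths are in mm, angles in rad, forces in N, time in s.
With the tool pointing down it reaches from about 400 to 875 mm from the base axis. Payload 4.4 kg.
Tool frame: the origin (TCP) lies midway between the tips of the shut fingers; the grasp point (between the pads) lies 19 mm behind it; z points along the fingers, y is the line along which they close (so a half turn about z gives the same grasp; the last joint's range is limited). The gripper opens to 85 mm and grips with 20 to 120 N. Pads are 22 mm wide; open, the fingers measure 114 mm over their backs; the gripper's body (76 mm by 85 mm) begins 54 mm behind the grasp point. The pads swing forward as they close: fully open they stand 13 mm farther back than shut.
Start: joints at [-1.28, 0.628, 0.038, 1.517, -0.027, 0.996, -0.02], TCP at [227.008, 609.086, 231.313] pointing down, gripper open.
Joint ranges: [-3.06, 3.06], [-0.37, 2.12], [-1.25, 1.32], [0.18, 2.47], [-1.1, 4.24], [0.23, 1.98], [-2.94, 2.94]. Speed limits (rad/s): [2.57, 2.57, 3.14, 3.14, 3.14, 3.14, 3.14].

INTERFACE

Orientations are given as [roll, pitch, yaw] about the fixed x, y, z axes, in that order (R = Rz(yaw) Ry(pitch) Rx(roll)).
In Python, from cell import telemetry, eyes, ctrl, finder gives the robot as it stands.
- The arm moves only by the tool move_arm, never from a script. Its argument "steps" is a list of rows, each a list of 7 numbers: the turn, a rotation vector about the world's x, y, z in degrees, then the shift along the world's x, y, z in m, then the finger opening in m, from 0 to 0.0854. A call has 1 to 5 rows; each row shifts and turns the commanded pose from where the row before left it; what a row does not reach is not made up. A row lasts 1/10 s, in which the tool goes at most 50 mm and 8.59 degrees, less where a joint would pass 70% of its speed; a pose out of reach is approached as far as the arm can. A call with a gripper value outside its range is refused whole. The fingers move at their own pace and stop on an object; the grip force is fixed at half the most. Time passes only in rows, so rows that do not move let the fingers close. It gives the time, the measured TCP pose, the force, the opening and the grip force at its end, in the units of the state.
- telemetry.read_state(): the state, without advancing time (a new reading comes with each control period).
- eyes.get_image(name): name is "side" or "top"; returns (picture, depth): 400x640x3 uint8, blue, green, red; 400x640 float32, mm along the optical axis (not along the pixel's ray), 0 where there is no reading.
- eyes.calibration(name): a dict with "fx", "fy", "cx", "cy" (pixels), "position" and "attitude" of the camera in the world. Camera axes: x right, y down, z forward; pixel columns grow to the right and rows downward; lengths in mm; the calibration is good to about 2 mm. A picture is of the moment at which its call begins. calibration takes no time and is no camera call.
- ctrl.finish_job(): hands the job in; it is judged then, once.
Trained networks look in the newest picture that a camera, given by its name, has taken for a name from the list of things; names that differ only in an ending like _2 or _b are one class to them, and where a whole thing is asked for, a point or a joint stands for the part that bears it (a point fixed in the world has none). Each returns a list of dicts, best first, with "confidence" (0 to 1); they miss things now and then, are a little off and sometimes report something else, mostly with a low value. They report only what shows in the picture. A call takes as long as a camera call. They do not tell look-alikes from the thing itself.
- finder.boxes_of(camera, name): "location" ([x, y, z] in mm, in the coordinates of the camera as it stood for that picture, good to about 4 mm: the middle of the surface that is visible of it).
- finder.cut_out(camera, name): "mask" (400x640 bool, what is visible of it).
- finder.pinpoint(camera, name): "location" ([x, y, z] in mm, in the coordinates of the camera as it stood for that picture, good to about 4 mm: a listed point, or the origin of a listed thing).
The state is a dict: "clock": time; "qpos": joint angles; "qd": joint speeds; "tau": joint torques, N m; "eef_pos": TCP position; "tool_rot": TCP orientation; "force": force on the tool from outside, world axes, zero at the start; "torque": the same for the moment, N m; "width": finger opening in mm; "gripper_force": force on a finger pad.
Only numpy, scipy, OpenCV 4.12 (cv2) and the standard library are available. Lean on these libraries where they do the work, as an engineer would, in place of code of your own. Each camera call takes 0.05 s, during which the arm holds its last target. There are 200 camera calls.

TASK

Using the scoop, take ceramic grinding balls from the blue trough and pour them into the hanging pan of the spring scale until their weight brings the pan fully down onto its stop; do not touch the balls with the fingers or press on the scale, and leave the other things on the bench where they are. Then lay the scoop back flat on the middle of its black mat; no ball may end up anywhere but in the pan or the trough.

Things in the scene. Friction and masses are not known exactly. Their poses are not given: they have to be found in the camera images.
- scoop_grip (a point): Grip point on the scoop's orange handle, 20 wide across y, 24 thick. The handle leans back 25 degrees from the scoop's z (runs along -0.423, 0, 0.906); 33 of it lies beyond this point, 58 below. Axes are the scoop's: x towards its open nose, y across, z up when it lies flat. This point is 82 behind and 82.5 above scoop_bowl. Scoop weighs about 120 g.
- scoop_bowl (a point): Middle of the underside of the scoop's floor, axes as scoop_grip. Steel chute, floor 96 long (x) x 40 wide, 1.2 thick; sides slope out at 45 degrees, 34 along the slope: 89 wide, 25 high overall. Back wall 25 high; the nose is open, without a lip.
- scoop_nose (a point): Middle of the scoop's open nose edge, underside: 48 ahead of scoop_bowl, 130 ahead of scoop_grip, 82.5 below it; axes as scoop_grip. Balls stay in the scoop with this edge raised 10 degrees or more and roll out when it is lowered 20 degrees or more.
- rest: Black rubber mat, fixed, 210 x 120 x 6; origin at the centre of its underside, x along its length, away from the robot. The scoop starts lying flat on it, nose roughly to the mat's +x.
- trough: Blue fixed ball trough, 180 long, about 118 wide. Flat floor 48 wide, sides sloping outwards at 45 degrees, top edges 32 above the floor; open at its -x end (robot's side), end wall 41 high at its +x end. The scoop fits inside with about 3 to spare at each side. Origin on the table under its middle, x along it towards the end wall, z up.
- trough_end (a point): Point on the trough's floor, mid-width, at the inside foot of the end wall, 12 above the table. Axes as trough (level). The floor rises 6 degrees from here towards -x and stops 180 away; the balls gather in the 100 next to the end wall. They slip and roll easily, but may jam before the scoop: push with 12 to 18 N, or draw back and push again.
- scale: Fixed spring scale; the pan's centre is over x +30, robot's side (-x) open; origin on the table. Grey base 170 x 130 x 12 (from -40 to +130 in x), post 18 thick, 382 high at x +116, with an arm at 368 to 382 back over the pan (to x +12) and under it a clear spring tube, 22 thick, 250 to 368 high. The red-topped pillar under the pan is the hard stop.
- pan_mouth (a point): Centre of the rim of the hanging steel pan: round, 120 across the rim, 45 deep, wall 3. Rim is about 132 above the table when empty and 100 when down on the stop. Axes as scale. It moves with the pan. Two thin wires rise from the rim, 57 degrees to each side of +x, to a point 95 above its centre.
- pan (a joint): How far the pan has sunk, m: about 0.003 empty, 0.035 when on the hard stop. Spring about 16 N/m: each ball sinks it by some 9 mm; three balls are never enough, four always are.
- ball0_center (a point): Centre of a white steatite (ceramic) grinding ball, 22 diameter, about 15 g (seven alike, ball0 to ball6, all in the trough at first).
- ball1_center (a point): Centre of a white steatite (ceramic) grinding ball, 22 diameter, about 15 g.
- ball2_center (a point): Centre of a white steatite (ceramic) grinding ball, 22 diameter, about 15 g.
- ball3_center (a point): Centre of a white steatite (ceramic) grinding ball, 22 diameter, about 15 g.
- ball4_center (a point): Centre of a white steatite (ceramic) grinding ball, 22 diameter, about 15 g.
- ball5_center (a point): Centre of a white steatite (ceramic) grinding ball, 22 diameter, about 15 g.
- ball6_center (a point): Centre of a white steatite (ceramic) grinding ball, 22 diameter, about 15 g.
- jar_a_c (a point): Bystander: middle of small amber jar with blue cap, 30 diameter, 50 high, between the task's things.
- jar_b_c (a point): Bystander: middle of small amber jar with orange cap, 30 diameter, 50 high, between the task's things.
- solvent_a_c (a point): Bystander: middle of clear bottle with blue cap, 64 diameter, 140 high, at the left.
- solvent_b_c (a point): Bystander: middle of amber bottle with red cap, 60 diameter, 130 high, at the right.
- beaker_c (a point): Bystander: middle of clear glass beaker, 70 diameter, 80 high, far side.
- driver_c (a point): Bystander: middle of a red screwdriver 150 long lying at the far side.
Things that resemble listed ones, but are neither listed nor needed, are in the scene too. What is shaped like the part that bears scoop_grip but purple is not meant.

How it is judged (in metres and radians):
On the way, in this order (a step that is already met when the one before it is completed fails the run):
1. balls lie in the scoop, lifted clear of the trough (z of scoop_bowl in the frame of trough_end above 0.08 m and distance between any of ball0_center, ball1_center, ball2_center, ball3_center, ball4_center, ball5_center, ball6_center and scoop_bowl below 0.06 m), for 0.2 s.
2. the pan is down on its stop under the poured balls (value of joint pan above 0.034 m), for 0.3 s.
3. the scoop is back flat on its mat (horizontal distance between scoop_bowl and rest below 0.05 m and z of scoop_bowl in the frame of rest below 0.01 m and angle between scoop_bowl's own z axis and vertical below 0.1 rad), for 0.2 s.
At the end, for the whole second after the job is handed in: The pan has sunk at least 34 of its 35 mm, every one of the seven balls is in the pan or in the trough, and the scoop lies flat (within 0.1 rad, 4 mm) on the mat, the middle of its floor within 50 mm of the mat's centre (all of step 3 and value of joint pan above 0.034 m and ((horizontal distance between ball0_center and pan_mouth below 0.058 m and z of ball0_center in the frame of pan_mouth between -0.05 and 0.004 m) or (x of ball0_center in the frame of trough_end between -0.19 and 0.002 m and y of ball0_center in the frame of trough_end between -0.06 and 0.06 m and z of ball0_center in the frame of trough_end between 0 and 0.06 m)) and ((horizontal distance between ball1_center and pan_mouth below 0.058 m and z of ball1_center in the frame of pan_mouth between -0.05 and 0.004 m) or (x of ball1_center in the frame of trough_end between -0.19 and 0.002 m and y of ball1_center in the frame of trough_end between -0.06 and 0.06 m and z of ball1_center in the frame of trough_end between 0 and 0.06 m)) and ((horizontal distance between ball2_center and pan_mouth below 0.058 m and z of ball2_center in the frame of pan_mouth between -0.05 and 0.004 m) or (x of ball2_center in the frame of trough_end between -0.19 and 0.002 m and y of ball2_center in the frame of trough_end between -0.06 and 0.06 m and z of ball2_center in the frame of trough_end between 0 and 0.06 m)) and ((horizontal distance between ball3_center and pan_mouth below 0.058 m and z of ball3_center in the frame of pan_mouth between -0.05 and 0.004 m) or (x of ball3_center in the frame of trough_end between -0.19 and 0.002 m and y of ball3_center in the frame of trough_end between -0.06 and 0.06 m and z of ball3_center in the frame of trough_end between 0 and 0.06 m)) and ((horizontal distance between ball4_center and pan_mouth below 0.058 m and z of ball4_center in the frame of pan_mouth between -0.05 and 0.004 m) or (x of ball4_center in the frame of trough_end between -0.19 and 0.002 m and y of ball4_center in the frame of trough_end between -0.06 and 0.06 m and z of ball4_center in the frame of trough_end between 0 and 0.06 m)) and ((horizontal distance between ball5_center and pan_mouth below 0.058 m and z of ball5_center in the frame of pan_mouth between -0.05 and 0.004 m) or (x of ball5_center in the frame of trough_end between -0.19 and 0.002 m and y of ball5_center in the frame of trough_end between -0.06 and 0.06 m and z of ball5_center in the frame of trough_end between 0 and 0.06 m)) and ((horizontal distance between ball6_center and pan_mouth below 0.058 m and z of ball6_center in the frame of pan_mouth between -0.05 and 0.004 m) or (x of ball6_center in the frame of trough_end between -0.19 and 0.002 m and y of ball6_center in the frame of trough_end between -0.06 and 0.06 m and z of ball6_center in the frame of trough_end between 0 and 0.06 m))); the robot touches nothing.
It fails at once if a ball is handled with the fingers instead of the scoop (contact force between any of ball0_c0, ball1_c0, ball2_c0, ball3_c0, ball4_c0, ball5_c0, ball6_c0 and the fingers above 1 N).
It fails at once if the scale or its pan is pushed by the hand or arm with more than 5 N (contact force between scale and the fingers above 5 N or contact force between scale and the arm above 5 N).
It fails at once if the scale or its pan is pushed by the scoop with more than 5 N (contact force between scale and scoop above 5 N).
It fails at once if a bystander is moved by more than 30 mm (distance of any of jar_a_c, jar_b_c, solvent_a_c, solvent_b_c, beaker_c, driver_c from where it was at the start of the episode above 0.03 m).
It also fails if it takes over 70 s, if anything falls off the work surface, if the arm or the gripper's body presses on something with over 40 N, if the wrist force passes 120 N, or if a joint passes its speed limit or range.

## Working session

There is one attempt and no reset: what is moved stays moved. The work goes in short steps, Python scripts to look and compute and a tool call to move; the robot and the scene stay as the last step left them, time stands still between calls to the robot, and variables do not carry over. Pictures are saved under pics/ and viewed, at most 10 in all, crops included, and the job is handed in when it is done.

Besides the shell and the picture viewer there is one more tool, called after "Request:" as name([rows], argument=value, ...), one row to a line, values as JSON. move_arm: Moves the arm, as the interface text tells. Its arguments: {"type":"object","properties":{"steps":{"type":"array"}},"required":["steps"]}

```bash
mkdir -p pics; ls
cat > h.py <<'E'
import numpy as np, cv2
from scipy.spatial.transform import Rotation as R
from cell import telemetry, eyes, ctrl, finder
def T(c):
    k=eyes.calibration(c); a=np.array(k['attitude'],float)
    M=a if a.shape==(3,3) else R.from_euler('xyz',a).as_matrix()
    return k,M,np.array(k['position'],float)
def world(c,p):
    k,M,t=T(c); return M@np.array(p,float)+t
def pix(c,p):
    k,M,t=T(c); q=M.T@(np.array(p,float)-t); return k['fx']*q[0]/q[2]+k['cx'],k['fy']*q[1]/q[2]+k['cy']
def cloud(c,d):
    k,M,t=T(c); v,u=np.mgrid[:400,:640]
    P=np.stack([(u-k['cx'])/k['fx']*d,(v-k['cy'])/k['fy']*d,d],-1); return P@M.T+t
def pts(c,n,m=3):
    return [(round(r['confidence'],2),world(c,r['location']).round(0).tolist()) for r in finder.pinpoint(c,n)[:m]]
E
python3 - <<'E'
from h import *
for c in ['top','side']:
    print(c,eyes.calibration(c))
    im,d=eyes.get_image(c); cv2.imwrite(f'pics/{c}0.png',im)
    for n in ['scoop_grip','scoop_bowl','scoop_nose','rest','trough','trough_end','scale','pan_mouth','ball0_center','jar_a_c']:
        print(n,pts(c,n,7 if 'ball' in n else 3))
print(telemetry.read_state())
E
```

```text
pics
top {'fx': 392.6791805752443, 'fy': 392.6791805752443, 'cx': 327.00508351329506, 'cy': 202.1030669614489, 'position': array([ 406.53449117,   -1.97211376, 1172.24740955]), 'attitude': array([-3.05252064,  0.010745  , -1.59242144])}
scoop_grip [(0.71, [247.0, 240.0, 82.0]), (0.62, [564.0, 410.0, 84.0])]
scoop_bowl [(0.88, [270.0, 318.0, 1.0]), (0.6, [597.0, 484.0, -3.0]), (0.55, [535.0, 258.0, 12.0])]
scoop_nose [(0.96, [292.0, 363.0, -1.0]), (0.71, [578.0, 250.0, 8.0]), (0.56, [612.0, 526.0, 3.0])]
rest [(0.57, [524.0, 250.0, 4.0])]
trough [(0.77, [607.0, 17.0, 3.0])]
trough_end [(0.78, [699.0, 20.0, 17.0])]
scale [(0.78, [524.0, -260.0, -1.0])]
pan_mouth [(0.64, [548.0, -264.0, 133.0])]
ball0_center [(0.57, [685.0, 35.0, 25.0])]
jar_a_c [(0.66, [495.0, 130.0, 23.0]), (0.18, [699.0, 14.0, 17.0]), (0.18, [754.0, 161.0, 38.0])]
side {'fx': 436.0878695962987, 'fy': 436.0878695962987, 'cx': 314.3751732347716, 'cy': 203.7598143501583, 'position': array([-190.42679585, -899.1968027 ,  931.70515708]), 'attitude': array([-2.18389362,  0.02052969, -0.67634827])}
scoop_grip [(0.74, [569.0
[... 681 characters left out ...]
.1, 'qpos': array([-1.27977825,  0.62840265,  0.03848403,  1.51737331, -0.02697798,
        0.99630444, -0.02000907]), 'qd': array([ 9.32884661e-04, -2.58828943e-03, -2.40187734e-03,  5.67512000e-04,
        9.45976162e-04,  9.00952972e-05,  1.42057726e-03]), 'tau': array([ 1.98304083e-04, -5.63302696e+01,  1.22560501e+00, -1.93779945e+01,
        1.09710573e-02,  1.75225770e-03,  1.28590762e-05]), 'eef_pos': array([227.02196228, 609.09412582, 231.31997585]), 'tool_rot': array([ 3.14156312e+00, -2.80885789e-05,  2.78476598e+00]), 'force': array([ 0.77709874, -0.02188199, -0.31204345]), 'torque': array([ 0.02419227,  0.02689042, -0.01958524]), 'gripper_force': 0.0, 'width': 85.37873049385713}
```

View pics/top0.png

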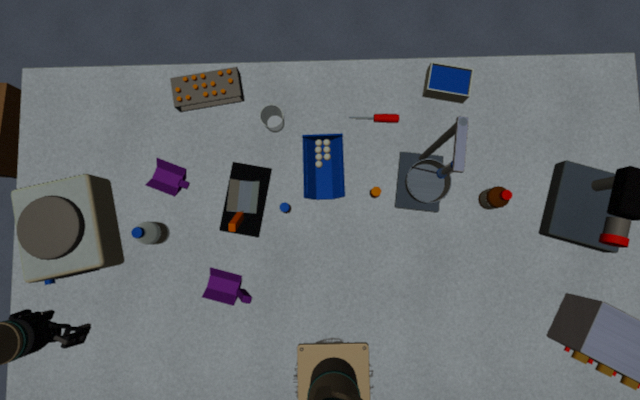

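View pics/side0.png

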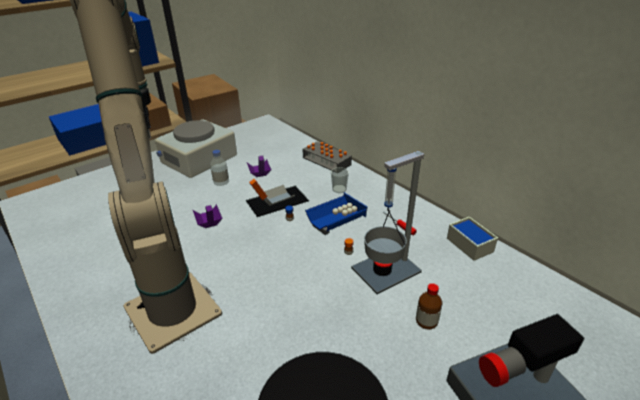

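The top view shows the mat at px (246,200) with the orange handle at (236,222), the trough at (323,167) with its balls around (322,150), and the pan at (427,182). The purple scoops at (168,177) and (226,287) are decoys. In the side view, jars stand at (290,212) and (349,246), between the task's things.

Next I'll measure the yaws and positions precisely from the depth.

Run:
```python
from h import *
def rect(P):
    r=cv2.minAreaRect(P[:,:2].astype(np.float32)); return np.round(r[0],1),np.round(r[1],1),round(r[2],1)
for c in ['top','side']:
    im,d=eyes.get_image(c); P=cloud(c,d); hsv=cv2.cvtColor(im,cv2.COLOR_BGR2HSV); h,s,v=cv2.split(hsv)
    def box(lo,hi): return np.all((P>lo)&(P<hi),-1)&(d>0)
    reg=box([400,130,-5],[680,370,130])
    m=reg&(v<60)&(P[...,2]<12); print(c,'mat',m.sum(),np.median(P[m],0).round(1),rect(P[m]))
    o=reg&(h<15)&(s>150)&(v>80)&(P[...,1]>180);print('handle',o.sum(),P[o].min(0).round(1),P[o].max(0).round(1),np.median(P[o],0).round(1))
    top=P[o][P[o][:,2]>P[o][:,2].max()-15];print(' handle top',top.mean(0).round(1))
    g=reg&(s<90)&(v>60)&(P[...,1]>180)&(P[...,2]>3)&(P[...,2]<45)
    Q=P[g];print('scoop',len(Q),Q.min(0).round(1),Q.max(0).round(1),rect(Q))
    b=box([480,-80,2],[740,110,70])&(h>100)&(h<130)&(s>120)
    b=cv2.morphologyEx(b.astype(np.uint8),cv2.MORPH_OPEN,np.ones((3,3)))>0
    n,L,st,_=cv2.connectedComponentsWithStats(b.astype(np.uint8)); b=L==1+np.argmax(st[1:,4])
    print('trough',b.sum(),rect(P[b]),P[b][:,2].max().round(1))
    w=box([480,-80,5],[740,110,70])&(s<80)&(v>120); print('balls',w.sum(),P[w].min(0).round(1),P[w].max(0).round(1))
    base=box([440,-380,6],[720,-150,18])&(s<110)&(v<140);print('base',base.sum(),rect(P[base]))
    pan=box([440,-380,110],[650,-150,145]);print('pan',pan.sum(),rect(P[pan]),P[pan].max(0).round(1))
    post=box([440,-380,200],[720,-150,420]);print('post',post.sum(),P[post].min(0).round(1),P[post].max(0).round(1),rect(P[post]))
    for n in ['jar_b_c','solvent_b_c','solvent_a_c','beaker_c','driver_c']: print(n,pts(c,n,3))
    cv2.imwrite(f'pics/{c}z.png',cv2.resize(im[120:280,190:490],None,fx=2.6,fy=2.6,interpolation=cv2.INTER_CUBIC))
```

```text
top mat 1515 [527.7 238.2   6.9] (array([526.8, 253. ]), array([120.8, 208.8]), 78.9)
handle 135 [428.7 253.1   1.5] [486.1 305.4 125.9] [453.1 263.2 108. ]
 handle top [440.6 263.3 119.9]
scoop 1536 [400.  180.5   3. ] [679.9 369.6  35.8] (array([539.9, 274.9]), array([188.7, 280.3]), 89.8)
trough 2150 (array([612.8,  18.6]), array([186.1, 117.7]), 0.6) 65.4
balls 243 [482.5 -74.    5. ] [734.6 109.2  58.3]
base 1114 (array([ 578.2, -267.7]), array([274.5, 219.3]), 1.0)
pan 341 (array([ 553.3, -265.8]), array([121. , 120.9]), 42.7) [ 638.7 -206.6  144.9]
post 1046 [ 532.6 -288.7  201.1] [ 649.6 -251.8  386.4] (array([ 591.3, -269. ]), array([ 26.8, 115.9]), 81.9)
jar_b_c [(0.66, [536.0, -133.0, 29.0])]
solvent_b_c [(0.58, [509.0, -472.0, 65.0])]
solvent_a_c [(0.93, [430.0, 510.0, 72.0])]
beaker_c [(0.63, [756.0, 161.0, 41.0])]
driver_c [(0.55, [762.0, -139.0, 11.0])]
side mat 650 [496.3 228.3   7.4] (array([524.2, 246.9]), array([120.4, 204.3]), 78.4)
handle 118 [428.4 244.2  38. ] [483.4 264.4 125.5] [452.1 252.   85.6]
 handle top [439.4 256.3 117.9]
scoop 606 [401.3 180.9   3. ] [679.4 370.   35.7] (array([540.5, 275.5]), array([278.1, 188.8]), 0.1)
trough 1053 (array([611.9,  14. ]), array([191.8, 120.6]), 1.3) 64.3
balls 236 [481.6 -75.5   5. ] [731.2 109.3  62.4]
base 1193 (array([ 569.5, -247.6]), array([178.6, 170.8]), 81.9)
pan 613 (array([ 557.5, -270.2]), array([126.4, 125.7]), 35.6) [ 645.4 -205.3  144.7]
post 1046 [ 533.7 -293.   200.2] [ 651.6 -254.4  385.3] (array([ 592.7, -273.8]), array([ 27.1, 119.1]), 82.1)
jar_b_c [(0.52, [539.0, -134.0, 23.0])]
solvent_b_c [(0.61, [511.0, -474.0, 65.0]), (0.55, [529.0, 250.0, -2.0])]
solvent_a_c [(0.71, [431.0, 510.0, 70.0]), (0.65, [495.0, 127.0, 25.0])]
beaker_c [(0.71, [625.0, 26.0, 31.0]), (0.59, [759.0, 160.0, 44.0]), (0.19, [643.0, 29.0, 31.0])]
driver_c [(0.51, [665.0, 29.0, 27.0]), (0.46, [762.0, -140.0, 13.0])]
```

View pics/topz.png

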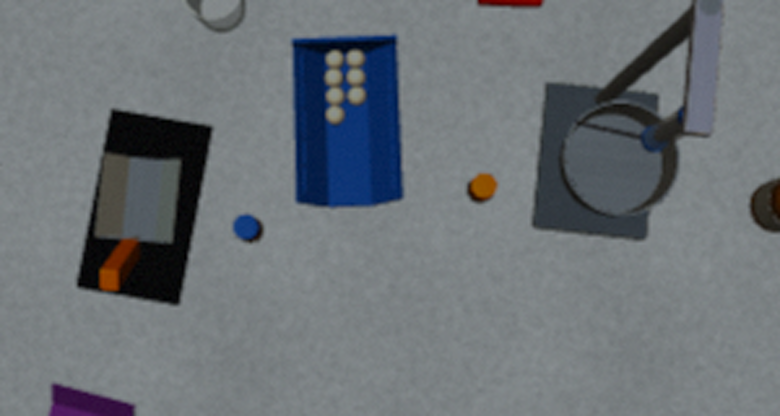

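The zoomed crop (scale 2.6) shows the scoop at (140,198) with its handle at (118,265), and the mat tilted around (145,205). The balls sit in two columns against the end wall at (345,85), and the pan is at (620,160). Next I'll refine the scoop and trough poses.

Run:
```python
from h import *
def rect(P):
    r=cv2.minAreaRect(P[:,:2].astype(np.float32)); return np.round(r[0],1),np.round(r[1],1),round(r[2],1)
for c in ['top','side']:
    im,d=eyes.get_image(c); P=cloud(c,d); hsv=cv2.cvtColor(im,cv2.COLOR_BGR2HSV); h,s,v=cv2.split(hsv)
    def box(lo,hi): return np.all((P>lo)&(P<hi),-1)&(d>0)
    tab=box([600,-150,-30],[700,-80,30]); print(c,'table z',np.median(P[tab][:,2]).round(1))
    a=np.radians(-11); ex=np.array([np.cos(a),np.sin(a)]); ey=np.array([-ex[1],ex[0]])
    q=P[...,:2]-[526,251]; inm=(abs(q@ex)<100)&(abs(q@ey)<56)&(d>0)
    o=(h<15)&(s>120)&(v>60)
    g=inm&(P[...,2]>4)&(P[...,2]<40)&(v>55)&~o
    Q=P[g];print('scoop',len(Q),Q.mean(0).round(1),rect(Q),Q[:,2].max().round(1))
    hi=inm&(P[...,2]>25)&(P[...,2]<40)&~o; print('rims',hi.sum(),rect(P[hi]))
    om=inm&o&(P[...,2]>30); H=P[om]; print('handle',len(H)); 
    for z0,z1 in [(40,60),(60,80),(80,100),(100,115),(115,130)]:
        k=(H[:,2]>z0)&(H[:,2]<z1)
        if k.sum(): print('  ',z0,k.sum(),H[k].mean(0).round(1),H[k].min(0).round(1),H[k].max(0).round(1))
    # trough: edges per x slice
    b=box([490,-70,8],[730,100,75])&(h>100)&(h<130)&(s>100)
    B=P[b]; rows=[]
    for x in range(520,715,15):
        k=abs(B[:,0]-x)<7
        if k.sum()>5: y=B[k][:,1]; rows.append((x,y.min().round(1),y.max().round(1),B[k][:,2].min().round(1),B[k][:,2].max().round(1)))
    for r in rows: print(r)
    for n in ['scoop_grip','scoop_bowl','scoop_nose','trough','trough_end','pan_mouth','scale','rest']:
        print(n,[p for p in pts(c,n,9)])
```

```text
top table z 0.6
scoop 934 [533.7 258.3  15.5] (array([515.6, 259.4]), array([ 96.1, 134. ]), 85.1) 37.3
rims 204 (array([532.3, 253.8]), array([89.2, 96. ]), 83.9)
handle 131
   40 12 [482.2 258.6  50.3] [477.9 252.3  44.1] [484.5 266.7  56.2]
   60 19 [474.1 260.2  69. ] [468.4 252.1  60.6] [477.8 267.4  79. ]
   80 22 [464.  260.6  90.2] [459.  252.9  81.7] [468.3 269.8  99. ]
   100 20 [450.3 263.3 109.6] [428.9 253.7 100.1] [459.  270.7 114.4]
   115 58 [440.  262.8 120.9] [428.6 254.5 115.5] [453.1 272.4 126. ]
(520, np.float64(-40.9), np.float64(73.0), np.float64(25.7), np.float64(65.5))
(535, np.float64(-41.2), np.float64(72.9), np.float64(23.8), np.float64(66.1))
(550, np.float64(-41.5), np.float64(72.7), np.float64(22.0), np.float64(62.6))
(565, np.float64(-39.4), np.float64(72.7), np.float64(23.0), np.float64(61.4))
(580, np.float64(-39.7), np.float64(72.7), np.float64(18.6), np.float64(58.4))
(595, np.float64(-40.3), np.float64(72.1), np.float64(19.1), np.float64(59.2))
(610, np.float64(-40.6), np.float64(72.4), np.float64(16.6), np.float64(55.0))
(625, np.float64(-38.3), 
[... 2529 characters left out ...]
6), np.float64(73.6), np.float64(11.4), np.float64(57.3))
scoop_grip [(0.87, [454.0, 267.0, 90.0]), (0.74, [258.0, 240.0, 82.0]), (0.64, [569.0, 407.0, 82.0])]
scoop_bowl [(0.87, [536.0, 251.0, 8.0]), (0.59, [277.0, 318.0, 1.0]), (0.58, [602.0, 486.0, -3.0])]
scoop_nose [(0.78, [582.0, 246.0, 5.0]), (0.57, [292.0, 361.0, -0.0]), (0.51, [616.0, 528.0, 1.0]), (0.2, [531.0, 251.0, -5.0])]
trough [(0.95, [607.0, 14.0, 3.0])]
trough_end [(0.96, [701.0, 16.0, 10.0]), (0.32, [430.0, 510.0, 69.0])]
pan_mouth [(0.75, [554.0, -268.0, 135.0]), (0.2, [511.0, -471.0, 68.0])]
scale [(0.87, [523.0, -262.0, 2.0]), (0.22, [608.0, 12.0, 2.0]), (0.21, [762.0, -144.0, 13.0])]
rest [(0.92, [530.0, 251.0, -1.0])]
```

Request:
move_arm([
  [0,0,7.2,0.022,-0.043,0,0.085],
  [0,0,7.2,0.022,-0.043,0,0.085],
  [-0.87,-8.29,0,0.022,-0.043,0,0.085],
  [-0.87,-8.29,0,0.022,-0.043,0,0.085],
  [-0.87,-8.29,0,0.022,-0.043,0,0.085],
])

```text
clock: 3.1
eef_pos: [338.6, 392.6, 232.4]
tool_rot: [3.137, 0.44, 3.032]
force: [1.8, -0.5, -0.3]
width: 85.2
gripper_force: 0.0
```

Request:
move_arm([
  [0,0,0,0.02,-0.034,-0.01,0.085],
  [0,0,0,0.02,-0.034,-0.01,0.085],
  [0,0,0,0.02,-0.034,-0.01,0.085],
  [0,0,0,0.018,-0.028,-0.02,0.085],
  [0,0,0,0,0,0,0.085],
])

```text
clock: 3.6
eef_pos: [416.1, 256.4, 180.2]
tool_rot: [-3.132, 0.436, 3.031]
force: [-0.6, 0.2, -0.6]
width: 85.4
gripper_force: 0.0
```

Run:
```python
from h import *
s=telemetry.read_state(); print(s['eef_pos'],s['tool_rot'],s['qpos'],s['qd'].round(2))
r=R.from_euler('xyz',s['tool_rot']).as_matrix(); print(r.round(3))
```

```text
[416.0807852  256.36932477 180.23642385] [-3.13217749  0.43627478  3.03068754] [-1.16048017  0.45145733  0.40079268  2.30834142  0.87350908  0.2362832
 -0.19677461] [-0.07 -0.02 -0.05 -0.06 -0.14 -0.06  0.09]
[[-0.901  0.115  0.419]
 [ 0.1    0.993 -0.056]
 [-0.423 -0.009 -0.906]]
```

Request:
move_arm([
  [0,0,0,0,0,0,0.085],
  [0,0,0,0,0,0,0.085],
])

```text
clock: 3.8
eef_pos: [415.0, 265.8, 181.7]
tool_rot: [3.138, 0.437, 3.036]
force: [-0.3, -1.0, -0.5]
width: 85.0
gripper_force: 0.0
```

```bash
cat > kin.py <<'E'
import numpy as np, json
from scipy.optimize import least_squares
from scipy.spatial.transform import Rotation as R
def rz(a): return R.from_euler('z',a).as_matrix()
def ry(a): return R.from_euler('y',a).as_matrix()
def fk(q,p):
    h,L1,L2,L3,a1,a2,y1,y2,a3,c=p
    M=rz(-q[0]); t=np.array([0,0,h],float)
    M=M@ry(q[1]); t=t+M@[a1,y1,L1]
    M=M@rz(-q[2])@ry(q[3]); t=t+M@[a2,y2,L2]
    M=M@rz(-q[4])@ry(q[5]); t=t+M@[a3,0,L3]
    return M@rz(-q[6]+c),t
E
python3 - <<'E'
from h import *; from kin import *
s=telemetry.read_state()
D=[([-1.27977825,0.62840265,0.03848403,1.51737331,-0.02697798,0.99630444,-0.02000907],[227.02196228,609.09412582,231.31997585],[3.14156312,-2.80885789e-05,2.78476598]),
([-1.16048017,0.45145733,0.40079268,2.30834142,0.87350908,0.2362832,-0.19677461],[416.0807852,256.36932477,180.23642385],[-3.13217749,0.43627478,3.03068754]),
(s['qpos'],s['eef_pos'],s['tool_rot'])]
print(s['qpos'].round(4).tolist(),s['eef_pos'].round(2).tolist(),s['tool_rot'].round(4).tolist())
def res(p):
    o=[]
    for q,x,r in D:
        M,t=fk(q,p); o+=list(t-x)+list(300*(M.T@R.from_euler('xyz',r).as_matrix()-np.eye(3)).ravel())
    o+=list(0.01*np.array(p[4:9])); return np.array(o)
best=min((least_squares(res,[300,420,400,300,0,0,0,0,0,c]) for c in (0,1.57,3.14,-1.57)),key=lambda r:r.cost)
print(best.cost,best.x.round(2)); print(res(best.x).round(2))
np.save('kp.npy',best.x)
E
```

```text
[-1.1682, 0.4495, 0.3966, 2.3023, 0.8672, 0.2326, -0.1937] [415.05, 265.84, 181.67] [3.1384, 0.4366, 3.0365]
0.01970180616381007 [ 3.3701e+02  5.5956e+02  3.8225e+02  3.5020e+02 -1.4000e-01  1.0100e+00
 -1.3830e+01 -1.4200e+01 -2.2000e-01  1.5700e+00]
[-0.    0.    0.    0.   -0.    0.    0.    0.    0.   -0.   -0.    0.
  0.   -0.   -0.    0.    0.    0.   -0.    0.    0.   -0.   -0.   -0.
 -0.    0.    0.    0.    0.   -0.   -0.   -0.    0.    0.   -0.   -0.
 -0.    0.01 -0.14 -0.14 -0.  ]
```

```bash
cat > feas.py <<'E'
from kin import *
p=np.load('kp.npy')
lo=np.array([-3.06,-.37,-1.25,.18,-1.1,.23,-2.94]); hi=np.array([3.06,2.12,1.32,2.47,4.24,1.98,2.94])
def pose(nose,head,th,t0):
    # scoop: nose position (underside), heading deg, nose-down th deg; tool tilt t0 when flat
    S=R.from_euler('z',head,degrees=True).as_matrix()@R.from_euler('y',th,degrees=True).as_matrix()
    g=np.array(nose)+S@[-130,0,82.5]
    M=S@R.from_euler('y',-t0,degrees=True).as_matrix()@np.diag([-1,1,-1.])
    return M,g+19*M[:,2],g
def ik(M,t,n=14,seed=0):
    rng=np.random.default_rng(seed); best=(9,None)
    def f(q):
        A,x=fk(q,p); m=np.minimum(q-lo,hi-q)
        return np.r_[(x-t)/1.0,200*(A-M).ravel(),0.3*np.maximum(0,.15-m)]
    for _ in range(n):
        q0=lo+(hi-lo)*rng.random(7); q0[0]=-np.arctan2(t[1],t[0])+rng.normal()*.4
        r=least_squares(f,q0,bounds=(lo,hi),max_nfev=60)
        e=np.abs(r.fun[:12]).max()
        m=np.minimum(r.x-lo,hi-r.x).min()
        if e<1.5 and (best[1] is None or m>best[0]): best=(m,r.x)
        if best[1] is not None and best[0]>.12: break
    return best
E
python3 - <<'E'
from feas import *
P0=np.array([553.5,-267,0])
def d(h): return np.array([np.cos(np.radians(h)),np.sin(np.radians(h)),0])
for t0 in (-10,0,12,25):
    L=[('mat',(582,246.5,6),-6,0),('matup',(582,246.5,150),-6,0),('push',(700,16,13),.7,6),('scooped',(690,16,50),.7,-15),('lift',(660,16,200),.7,-15),
     ('via',(660,-100,220),.7,-15)]
    for h in (-30,-8,22):
        n=P0-30*d(h); L+=[(f'pan{h}up',n+[0,0,150],h,-12),(f'pan{h}0',n+[0,0,145],h,0),(f'pan{h}dn',n+[0,0,142],h,28)]
    print(t0,[(l[0],round(ik(*pose(*l[1:],t0)[:2])[0],2)) for l in L],flush=True)
E
```

```text
-10 [('mat', np.float64(0.45)), ('matup', np.float64(0.15)), ('push', np.float64(0.12)), ('scooped', np.float64(0.18)), ('lift', np.float64(0.51)), ('via', np.float64(0.56)), ('pan-30up', np.float64(0.33)), ('pan-300', np.float64(0.55)), ('pan-30dn', np.float64(0.15)), ('pan-8up', np.float64(0.36)), ('pan-80', np.float64(0.57)), ('pan-8dn', np.float64(0.16)), ('pan22up', np.float64(0.39)), ('pan220', np.float64(0.47)), ('pan22dn', np.float64(0.19))]
0 [('mat', np.float64(0.13)), ('matup', np.float64(0.58)), ('push', np.float64(0.56)), ('scooped', np.float64(0.21)), ('lift', np.float64(0.24)), ('via', np.float64(0.3)), ('pan-30up', np.float64(0.17)), ('pan-300', np.float64(0.12)), ('pan-30dn', np.float64(0.15)), ('pan-8up', np.float64(0.18)), ('pan-80', np.float64(0.44)), ('pan-8dn', np.float64(0.24)), ('pan22up', np.float64(0.29)), ('pan220', np.float64(0.42)), ('pan22dn', np.float64(0.15))]
12 [('mat', np.float64(0.15)), ('matup', np.float64(0.41)), ('push', np.float64(0.24)), ('scooped', np.float64(0.14)), ('lift', np.float64(0.13)), ('via', np.float64(0.15)), ('pan-30up', np.float64(0.02)), ('pan-300', np.float64(0.24)), ('pan-30dn', np.float64(0.15)), ('pan-8up', np.float64(0.08)), ('pan-80', np.float64(0.24)), ('pan-8dn', np.float64(0.15)), ('pan22up', np.float64(0.18)), ('pan220', np.float64(0.3)), ('pan22dn', np.float64(0.15))]
25 [('mat', np.float64(0.2)), ('matup', np.float64(0.27)), ('push', np.float64(0.14)), ('scooped', 9), ('lift', np.float64(0.0)), ('via', np.float64(0.06)), ('pan-30up', 9), ('pan-300', np.float64(0.07)), ('pan-30dn', np.float64(0.19)), ('pan-8up', 9), ('pan-80', np.float64(0.11)), ('pan-8dn', np.float64(0.67)), ('pan22up', np.float64(0.18)), ('pan220', np.float64(0.15)), ('pan22dn', np.float64(0.46))]
```

Request:
move_arm([
  [0.78,7.46,0,0.012,-0.002,-0.007,0.085],
  [0.78,7.46,0,0.012,-0.002,-0.006,0.085],
  [0,0,0,0,0,0,0.085],
  [0,0,0,0,0,0,0.085],
])

```text
clock: 4.2
eef_pos: [432.0, 258.9, 170.5]
tool_rot: [-3.127, 0.31, 3.034]
force: [-0.8, 0.5, -0.5]
width: 85.2
gripper_force: 0.0
```

```bash
cat > togo.py <<'E'
from h import *
import sys
# usage: togo.py gx gy gz head th t0 : remaining turn & shift to put grasp point at g
def togo(g,head,th,t0,show=True):
    s=telemetry.read_state(); A=R.from_euler('xyz',s['tool_rot']).as_matrix()
    S=R.from_euler('z',head,degrees=True)*R.from_euler('y',th-t0,degrees=True)
    M=S.as_matrix()@np.diag([-1,1,-1.]); t=np.array(g)+19*M[:,2]
    print('turn',np.degrees(R.from_matrix(M@A.T).as_rotvec()).round(2),'shift',(t-s['eef_pos']).round(1),'tcp',s['eef_pos'].round(1),'F',s['force'].round(1),'q',s['qpos'].round(2),'w',round(s['width'],1),'t',s['clock'])
if __name__=='__main__':
    a=[float(x) for x in sys.argv[1:]]; togo(a[:3],*a[3:6])
E
python3 togo.py 436.2 261.8 187 -6 0 10
```

```text
turn [1.65 7.61 0.4 ] shift [ 7.5  2.5 -2.2] tcp [432.  258.9 170.5] F [-0.8  0.5 -0.5] q [-0.81  0.45  0.06  2.19  0.64  0.37  0.11] w 85.2 t 4.2
```

Request:
move_arm([
  [0,0,0,0,0,0,0.085],
  [0,0,0,0,0,0,0.085],
])

```text
clock: 4.4
eef_pos: [429.8, 260.5, 170.1]
tool_rot: [-3.124, 0.309, 3.041]
force: [1.3, -1.1, -0.3]
width: 85.0
gripper_force: 0.0
```

```bash
python3 togo.py 436.2 261.8 187 -6 0 10
```

```text
turn [1.75 7.56 0.02] shift [ 9.7  1.  -1.8] tcp [429.8 260.5 170.1] F [ 1.3 -1.1 -0.3] q [-0.81  0.45  0.06  2.2   0.64  0.37  0.12] w 85.0 t 4.4
```

Request:
move_arm([
  [0.9,3.8,0,0.005,0.0005,-0.001,0.085],
  [0.9,3.8,0,0.005,0.0005,-0.001,0.085],
  [0,0,0,0.003,0,-0.02,0.085],
  [0,0,0,0.004,0,-0.02,0.085],
  [0,0,0,0,0,0,0.085],
])

```text
clock: 4.9
eef_pos: [446.5, 259.9, 126.1]
tool_rot: [-3.138, 0.171, 3.035]
force: [-0.5, -0.6, -0.2]
width: 85.0
gripper_force: 0.0
```

```bash
python3 togo.py 453.5 260 88.5 -6 0 10
```

```text
turn [ 0.16 -0.24  0.12] shift [ 10.3  -0.2 -56.3] tcp [446.5 259.9 126.1] F [-0.5 -0.6 -0.2] q [-0.58  0.56 -0.12  2.11  0.49  0.4   0.34] w 85.0 t 4.9
```

Request:
move_arm([
  [0,0,0,0.003,0,-0.018,0.085],
  [0,0,0,0.003,0,-0.018,0.085],
  [0,0,0,0.002,0,-0.01,0.085],
  [0,0,0,0.002,0,-0.01,0.085],
  [0,0,0,0,0,0,0.085],
])

```text
clock: 5.4
eef_pos: [457.7, 260.3, 71.5]
tool_rot: [-3.141, 0.172, 3.034]
force: [-0.0, -0.7, 0.4]
width: 85.3
gripper_force: 0.0
```

```bash
python3 togo.py 453.5 260 88.5 -6 0 10
python3 - <<'E'
from h import *
im,d=eyes.get_image('side'); cv2.imwrite('pics/s1.png',cv2.resize(im[130:260,200:400],None,fx=4,fy=4,interpolation=cv2.INTER_CUBIC))
E
```

```text
turn [ 0.02 -0.12  0.18] shift [-0.9 -0.6 -1.7] tcp [457.7 260.3  71.5] F [-0.  -0.7  0.4] q [-0.62  0.67 -0.04  2.12  0.57  0.27  0.27] w 85.3 t 5.4
```

View pics/s1.png

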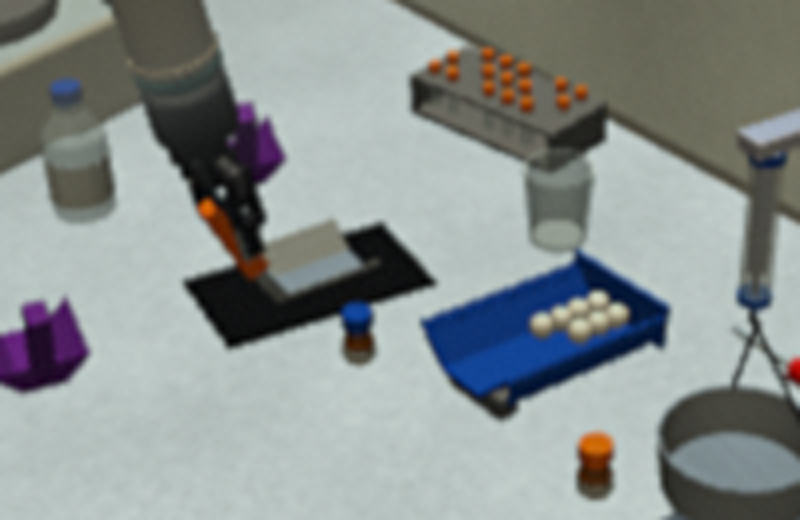

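The crop shows the orange handle running from (205,208) to (258,272), with the black fingers around (240,200). I'll check this against projections.

Run:
```python
from h import *
f=lambda p:[round((pix('side',p)[0]-200)*4),round((pix('side',p)[1]-130)*4)]
s=telemetry.read_state(); A=R.from_euler('xyz',s['tool_rot']).as_matrix(); t=s['eef_pos']
print('handle end',f([440,263,119]),'grip',f([453.5,260,88.5]),'foot',f([478,257.5,36]))
print('tcp',f(t),'grasp',f(t-19*A[:,2]),'tips',f(t+A[:,1]*45-13*A[:,2]),f(t-A[:,1]*45-13*A[:,2]), A[:,1].round(2))
im,d=eyes.get_image('side'); P=cloud('side',d)
h,sa,v=cv2.split(cv2.cvtColor(im,cv2.COLOR_BGR2HSV))
m=np.all((P>[400,200,35])&(P<[560,320,140]),-1)&(h<15)&(sa>150)&(d>0); H=P[m]; print(len(H))
for z in range(35,130,15):
    k=(H[:,2]>=z)&(H[:,2]<z+15)
    if k.sum(): print(z,k.sum(),H[k].mean(0).round(1),H[k].min(0).round(0),H[k].max(0).round(0))
m=np.all((P>[400,180,50])&(P<[560,330,140]),-1)&(v<60)&(d>0); H=P[m]
print('black',len(H)); 
for z in range(50,140,15):
    k=(H[:,2]>=z)&(H[:,2]<z+15)
    if k.sum(): print(z,k.sum(),H[k].min(0).round(0),H[k].max(0).round(0))
print(pts('side','scoop_grip'))
```

```text
handle end [208, 204] grip [227, 229] foot [256, 269]
tcp [232, 243] grasp [227, 226] tips [207, 209] [252, 255] [0.11 0.99 0.  ]
97
35 19 [469.8 251.5  43.7] [462. 246.  36.] [480. 259.  50.]
50 11 [465.4 251.2  55.7] [456. 245.  51.] [478. 256.  61.]
65 8 [453.1 252.4  72.8] [450. 250.  66.] [457. 255.  78.]
80 13 [448.2 248.5  88.4] [442. 211.  81.] [454. 256.  94.]
95 20 [444.5 260.7 102.9] [433. 249.  95.] [458. 306. 110.]
110 23 [437.8 258.4 117.6] [428. 250. 111.] [447. 271. 122.]
125 3 [430.3 219.6 134.3] [429. 213. 131.] [432. 229. 140.]
black 80
80 3 [442. 211.  88.] [454. 213.  93.]
95 26 [437. 202.  96.] [459. 310. 110.]
110 25 [432. 203. 111.] [457. 315. 124.]
125 26 [427. 186. 127.] [453. 329. 140.]
[(0.97, [455.0, 266.0, 92.0]), (0.83, [257.0, 242.0, 83.0]), (0.61, [570.0, 406.0, 86.0])]
```

Request:
move_arm([
  [0,0,0,-0.001,0,-0.002,0.085],
  [0,0,0,0,0,0,0],
  [0,0,0,0,0,0,0],
  [0,0,0,0,0,0,0],
  [0,0,0,0,0,0,0],
])

```text
clock: 6.05
eef_pos: [457.4, 260.0, 70.2]
tool_rot: [3.141, 0.173, 3.032]
force: [1.6, -0.9, 0.5]
width: 27.4
gripper_force: 0.0
```

Request:
move_arm([
  [0,0,0,0,0,0,0],
  [0,0,0,0,0,0,0],
  [0,0,0,0,0,0,0],
])

```text
clock: 6.35
eef_pos: [457.4, 260.1, 70.2]
tool_rot: [3.141, 0.173, 3.032]
force: [-0.1, -0.4, 0.8]
width: 19.2
gripper_force: 61.2
```

Request:
move_arm([
  [0,0,0,0,0,0.01,0],
  [0,0,0,0,0,0.03,0],
  [0,0,0,0,0,0.04,0],
  [0,0,0,0,0,0.03,0],
  [0,0,0,0,0,0,0],
])

```text
clock: 6.85
eef_pos: [459.4, 261.6, 184.6]
tool_rot: [3.135, 0.179, 3.031]
force: [1.2, 0.5, -0.8]
width: 19.3
gripper_force: 61.0
```

```bash
cat > inhand.py <<'E'
from h import *
# measure scoop (silver) in hand and compare with model from tool
from scipy.spatial import cKDTree
from scipy.optimize import least_squares
def expected(t0):
    s=telemetry.read_state(); A=R.from_euler('xyz',s['tool_rot']).as_matrix(); g=s['eef_pos']-19*A[:,2]
    S=A@np.diag([-1,1,-1.])@R.from_euler('y',t0,degrees=True).as_matrix()
    return S,g
if __name__=='__main__':
    S,g=expected(10)
    print('exp bowl',(g+S@[82,0,-82.5]).round(1),'nose',(g+S@[130,0,-82.5]).round(1),'handle end',(g+33*S@[-.423,0,.906]).round(1),'pitch',np.degrees(np.arctan2(-S[2,0],np.hypot(S[0,0],S[1,0]))).round(1))
    for c in ['top','side']:
        im,d=eyes.get_image(c); P=cloud(c,d)
        for n in ['scoop_bowl','scoop_nose','scoop_grip']: print(c,n,pts(c,n))
        h,sa,v=cv2.split(cv2.cvtColor(im,cv2.COLOR_BGR2HSV))
        q=(P-g)@S  # scoop axes, rel. grip
        m=(q[...,0]>25)&(q[...,0]<145)&(abs(q[...,1])<60)&(q[...,2]<-45)&(q[...,2]>-100)&(d>0)&(sa<90)
        Q=q[m]; print(len(Q),'q min',Q.min(0).round(1),'max',Q.max(0).round(1))
        f=Q[(abs(Q[:,1])<15)&(Q[:,0]>45)&(Q[:,0]<125)]
        if len(f)>10: print('floor z fit: slope,at0',np.polyfit(f[:,0]-82,f[:,2],1).round(3))
        r=Q[Q[:,2]>-64]; 
        if len(r): print('rim y',np.percentile(r[:,1],[1,99]).round(1),'x',np.percentile(r[:,0],[1,99]).round(1))
E
python3 inhand.py
```

```text
exp bowl [538.  253.4 121.2] nose [585.7 248.2 121.4] handle end [442.  263.2 233.2] pitch -0.3
top scoop_bowl [(0.97, [596.0, 484.0, -2.0]), (0.81, [536.0, 258.0, 126.0]), (0.63, [270.0, 313.0, 4.0])]
top scoop_nose [(0.85, [289.0, 364.0, -0.0]), (0.65, [615.0, 530.0, 4.0]), (0.64, [581.0, 254.0, 123.0])]
top scoop_grip [(0.94, [564.0, 408.0, 81.0]), (0.61, [455.0, 264.0, 205.0]), (0.55, [247.0, 239.0, 81.0])]
1177 q min [ 28.1 -43.4 -86.2] max [126.7  45.2 -53.4]
floor z fit: slope,at0 [ 2.0000e-03 -8.0768e+01]
rim y [-43.1  44.3] x [ 30.8 124.6]
side scoop_bowl [(0.89, [535.0, 249.0, 118.0]), (0.64, [272.0, 315.0, 1.0]), (0.64, [602.0, 485.0, 1.0])]
side scoop_nose [(0.91, [580.0, 245.0, 113.0]), (0.8, [289.0, 362.0, 3.0]), (0.42, [614.0, 529.0, 1.0])]
side scoop_grip [(0.86, [258.0, 243.0, 83.0]), (0.66, [453.0, 262.0, 199.0]), (0.58, [568.0, 406.0, 85.0])]
350 q min [ 25.1 -51.7 -89.8] max [127.3  42.5 -58.8]
floor z fit: slope,at0 [-1.5000e-02 -8.5762e+01]
rim y [-51.3  41.9] x [ 29.1 119.9]
```

```bash
cat > nose.py <<'E'
from togo import *
# nose.py nx ny nz head th : remaining to put the nose there
a=[float(x) for x in sys.argv[1:6]]
S=(R.from_euler('z',a[3],degrees=True)*R.from_euler('y',a[4],degrees=True)).as_matrix()
togo(np.array(a[:3])+S@[-128,0,82.5],a[3],a[4],10)
s=telemetry.read_state(); A=R.from_euler('xyz',s['tool_rot']).as_matrix(); g=s['eef_pos']-19*A[:,2]
B=A@np.diag([-1,1,-1.])@R.from_euler('y',10,degrees=True).as_matrix()
print('nose',(g+B@[128,0,-82.5]).round(1),'heel',(g+B@[32,0,-82.5]).round(1),'rpy',np.degrees(R.from_matrix(B).as_euler('xyz')).round(1),'torque',s['torque'].round(2))
E
python3 nose.py 597 16 68 0.5 6
```

```text
turn [0.34 5.81 6.73] shift [  23.  -244.8  -34.5] tcp [456.7 259.7 179. ] F [-0.5  0.8 -1.9] q [-0.48  0.48 -0.23  2.04  0.44  0.55  0.41] w 19.3 t 7.25
nose [580.4 246.1 114.8] heel [485.  256.6 115.1] rpy [-0.   0.2 -6.2] torque [0.02 0.25 0.01]
```

Request:
move_arm([
  [0,1.1,1.35,0.004,-0.035,0,0],
  [0,1.1,1.35,0.004,-0.035,0,0],
  [0,1.2,1.35,0.004,-0.035,0,0],
  [0,1.2,1.35,0.004,-0.035,0,0],
  [0,1.2,1.33,0.004,-0.035,0,0],
])

```text
clock: 7.75
eef_pos: [477.0, 83.7, 179.5]
tool_rot: [-3.137, 0.07, -3.131]
force: [0.1, -0.2, -1.4]
width: 18.9
gripper_force: 61.0
```

Request:
move_arm([
  [0,0,0,0.003,-0.035,0,0],
  [0,0,0,0,-0.025,0,0],
  [0,0,0,0,-0.01,0,0],
  [0,0,0,0,0,0,0],
  [0,0,0,0,0,0,0],
])

```text
clock: 8.25
eef_pos: [480.3, 16.6, 180.0]
tool_rot: [-3.138, 0.072, -3.131]
force: [0.8, -0.8, -0.5]
width: 19.3
gripper_force: 61.1
```

```bash
python3 nose.py 597 16 68 0.5 6
python3 - <<'E'
from h import *
for c in ['top','side']:
    eyes.get_image(c)
    for n in ['scoop_nose','scoop_bowl']: print(c,n,pts(c,n))
E
```

```text
turn [ 0.18  0.13 -0.08] shift [ -0.7  -1.6 -35.5] tcp [480.3  16.6 180. ] F [ 0.8 -0.8 -0.5] q [ 0.19  0.46 -0.4   2.09  0.35  0.58  1.12] w 19.3 t 8.25
nose [597.9  17.5 103.8] heel [502.4  16.6 113.6] rpy [-0.2  5.9  0.6] torque [ 0.01  0.09 -0.01]
top scoop_nose [(0.83, [597.0, 21.0, 104.0]), (0.65, [288.0, 366.0, -0.0]), (0.56, [613.0, 529.0, 0.0])]
top scoop_bowl [(0.95, [598.0, 488.0, -3.0]), (0.94, [549.0, 23.0, 112.0]), (0.93, [271.0, 314.0, 0.0])]
side scoop_nose [(0.93, [599.0, 17.0, 105.0]), (0.61, [292.0, 362.0, 2.0]), (0.5, [616.0, 529.0, -2.0])]
side scoop_bowl [(0.94, [553.0, 16.0, 110.0]), (0.87, [274.0, 317.0, -1.0]), (0.69, [601.0, 485.0, -0.0])]
```

Run:
```python
from h import *; from inhand import expected
S,g=expected(10)
for c in ['top','side']:
    im,d=eyes.get_image(c); P=cloud(c,d); h,sa,v=cv2.split(cv2.cvtColor(im,cv2.COLOR_BGR2HSV))
    q=(P-g)@S
    m=(q[...,0]>40)&(q[...,0]<145)&(abs(q[...,1])<60)&(q[...,2]<-45)&(q[...,2]>-90)&(d>0)&(sa<90)
    Q=q[m]; r=Q[Q[:,2]>-62]; print(c,'rim y',np.percentile(r[:,1],[0,2,98,100]).round(1),'x max',np.percentile(Q[:,0],[98,100]).round(1))
    f=Q[(abs(Q[:,1])<15)]; print('floor',np.median(f[:,2]).round(1) if len(f) else '')
    b=np.all((P>[490,-70,8])&(P<[730,100,75]),-1)&(d>0)&(h>100)&(h<130)&(sa>100); B=P[b]
    for x in range(600,705,20):
        k=abs(B[:,0]-x)<10; y=B[k][:,1]; print(x,y.min().round(1),y.max().round(1),end=' | ')
    e=B[(B[:,2]>44)&(B[:,0]>690)]; print('endwall x',np.percentile(e[:,0],[2,50,98]).round(1),'z',e[:,2].max())
```

```text
top rim y [-41.3 -41.1  44.8  45. ] x max [126.1 126.8]
floor -81.0
600 -40.3 72.4 | 620 -38.1 72.2 | 640 -38.8 74.7 | 660 -39.2 75.0 | 680 -39.7 75.0 | 700 -39.9 74.4 | endwall x [698.5 701.3 705.8] z 59.562203029961665
side rim y [-47.1 -43.9  45.6  46.1] x max [129.6 132.8]
floor -80.1
600 -45.3 66.0 | 620 -44.3 66.7 | 640 -43.9 63.7 | 660 -45.3 70.9 | 680 -46.2 72.0 | 700 -43.7 71.6 | endwall x [691.8 702.4 707. ] z 56.28228736502524
```

Request:
move_arm([
  [0,0,0,-0.002,-0.0025,-0.022,0],
  [0,0,0,0,0,-0.022,0],
  [0,0,0,0,0,-0.02,0],
  [0,0,0,0,0,0,0],
  [0,0,0,0,0,0,0],
])

```text
clock: 9.15
eef_pos: [478.3, 12.9, 116.2]
tool_rot: [-3.137, 0.072, -3.132]
force: [1.1, 0.2, -0.7]
width: 19.0
gripper_force: 60.8
```

```bash
python3 nose.py 597 15 23 0.5 6
```

```text
turn [ 0.23  0.1  -0.02] shift [  1.3   1.1 -16.8] tcp [478.3  12.9 116.2] F [ 1.1  0.2 -0.7] q [ 0.12  0.57 -0.31  2.15  0.45  0.41  1.03] w 19.0 t 9.15
nose [595.8  13.6  40. ] heel [500.3  12.8  49.8] rpy [-0.2  5.9  0.5] torque [ 0.01  0.16 -0.04]
```

Request:
move_arm([
  [0.2,0,0,0,0.001,-0.006,0],
  [0,0,0,0,0,-0.005,0],
  [0,0,0,0,0,-0.002,0],
  [0,0,0,0,0,0,0],
  [0,0,0,0,0,0,0],
])

```text
clock: 9.65
eef_pos: [478.4, 13.6, 103.2]
tool_rot: [-3.141, 0.072, -3.133]
force: [0.2, -0.1, -1.3]
width: 19.5
gripper_force: 60.9
```

Request:
move_arm([
  [0,0,0,0,0,-0.002,0],
  [0,0,0,0,0,0,0],
  [0,0,0,0,0,0,0],
])

```text
clock: 9.95
eef_pos: [478.3, 13.5, 101.1]
tool_rot: [-3.141, 0.072, -3.133]
force: [0.2, -0.2, -1.2]
width: 19.1
gripper_force: 60.9
```

```bash
python3 nose.py 597 15 23 0.5 6
```

```text
turn [0.04 0.13 0.02] shift [ 1.4  0.5 -1.6] tcp [478.3  13.5 101.1] F [ 0.2 -0.2 -1.2] q [ 0.1   0.59 -0.28  2.16  0.47  0.37  1.02] w 19.1 t 9.95
nose [595.8  14.5  24.9] heel [500.3  13.7  34.7] rpy [-0.   5.9  0.5] torque [-0.03  0.15  0.02]
```

Request:
move_arm([
  [0,0,0,0,0,-0.002,0],
  [0,0,0,0,0,0,0],
  [0,0,0,0,0,0,0],
])

```text
clock: 10.25
eef_pos: [478.5, 13.6, 99.3]
tool_rot: [-3.141, 0.073, -3.133]
force: [0.4, 0.3, 3.8]
width: 19.3
gripper_force: 61.4
```

Request:
move_arm([
  [0,0,0,0,0,-0.001,0],
  [0,0,0,0,0,0,0],
  [0,0,0,0,0,0,0],
])

```text
clock: 10.55
eef_pos: [478.3, 13.7, 99.1]
tool_rot: [-3.14, 0.073, -3.133]
force: [-3.7, 0.2, 14.8]
width: 19.6
gripper_force: 63.1
```

Request:
move_arm([
  [0,0,0,0,0,-0.001,0],
  [0,0,0,0,0,0,0],
  [0,0,0,0,0,0,0],
])

```text
clock: 10.85
eef_pos: [478.1, 13.7, 99.0]
tool_rot: [-3.14, 0.073, -3.132]
force: [-9.4, 0.7, 26.5]
width: 19.6
gripper_force: 64.8
```

Request:
move_arm([
  [0,0,0,0,0,0.0018,0],
  [0,0,0,0.01,0.0001,-0.001,0],
  [0,0,0,0.01,0.0001,-0.001,0],
  [0,0,0,0.01,0.0001,-0.0011,0],
  [0,0,0,0,0,0,0],
])

```text
clock: 11.35
eef_pos: [509.6, 13.8, 96.1]
tool_rot: [-3.141, 0.073, -3.133]
force: [-1.4, -1.3, 8.3]
width: 19.3
gripper_force: 62.3
```

Request:
move_arm([
  [0,0,0,0.008,0.0001,-0.0008,0],
  [0,0,0,0.008,0.0001,-0.0008,0],
  [0,0,0,0.008,0.0001,-0.0009,0],
  [0,0,0,0,0,0,0],
])

```text
clock: 11.75
eef_pos: [532.8, 13.9, 93.7]
tool_rot: [-3.14, 0.072, -3.133]
force: [-2.8, -0.6, 9.5]
width: 19.3
gripper_force: 62.6
```

```bash
python3 nose.py 702 15.8 12 0.5 6
python3 - <<'E'
from h import *
im,d=eyes.get_image('top'); cv2.imwrite('pics/t2.png',cv2.resize(im[120:215,280:400],None,fx=6,fy=6,interpolation=cv2.INTER_CUBIC))
E
```

```text
turn [0.07 0.13 0.03] shift [51.9  0.8 -5.3] tcp [532.8  13.9  93.7] F [-2.8 -0.6  9.5] q [ 0.12  0.66 -0.3   2.03  0.46  0.45  1.05] w 19.3 t 11.75
nose [650.3  14.8  17.5] heel [554.8  14.   27.4] rpy [-0.1  5.9  0.5] torque [-0.34  0.33 -0.04]
```

View pics/t2.png

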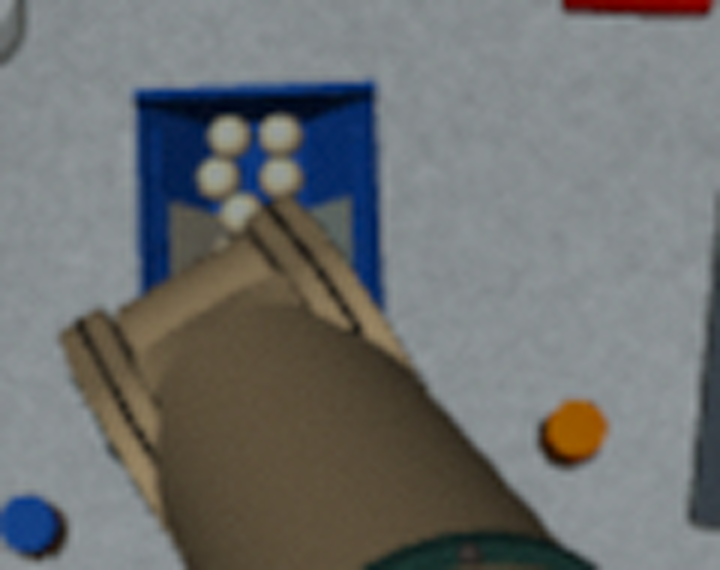

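In the crop the scoop nose is at about y=205 px. Four balls remain ahead of it at (230,135), (280,133), (218,177) and (280,177), one is at the lip at (240,212), and the others are already inside. I'll continue the push.

Request:
move_arm([
  [0,0,0,0.008,0.0001,-0.0008,0],
  [0,0,0,0.008,0.0001,-0.0008,0],
  [0,0,0,0.008,0.0001,-0.0009,0],
  [0,0,0,0,0,0,0],
])

```text
clock: 12.2
eef_pos: [556.8, 14.5, 91.2]
tool_rot: [-3.141, 0.072, -3.133]
force: [-3.4, 0.3, 9.3]
width: 19.3
gripper_force: 62.6
```

Request:
move_arm([
  [0,0,0,0.007,0.0001,-0.0007,0],
  [0,0,0,0.006,0.0001,-0.0007,0],
  [0,0,0,0,0,0,0],
])

```text
clock: 12.5
eef_pos: [565.6, 14.3, 90.3]
tool_rot: [-3.139, 0.065, -3.133]
force: [-9.2, 0.3, 18.5]
width: 19.2
gripper_force: 63.9
```

Request:
move_arm([
  [0,0,0,-0.006,0,0.0006,0],
  [0,0,0,-0.004,0,0.0004,0],
  [0,0,0,0.007,0,-0.0007,0],
  [0,0,0,0.007,0,-0.0007,0],
  [0,0,0,0,0,0,0],
])

```text
clock: 13.0
eef_pos: [572.4, 14.6, 89.5]
tool_rot: [-3.14, 0.07, -3.133]
force: [-4.6, 0.5, 12.0]
width: 19.5
gripper_force: 63.2
```

```bash
python3 nose.py 702 15.8 12 0.5 6
python3 - <<'E'
from h import *
im,d=eyes.get_image('top'); cv2.imwrite('pics/t3.png',cv2.resize(im[125:185,290:360],None,fx=8,fy=8,interpolation=cv2.INTER_CUBIC))
E
```

```text
turn [ 0.09 -0.01  0.03] shift [12.3  0.2 -1. ] tcp [572.4  14.6  89.5] F [-4.6  0.5 12. ] q [ 0.13  0.7  -0.32  1.92  0.45  0.52  1.08] w 19.5 t 13.0
nose [689.7  15.5  13. ] heel [594.3  14.7  23. ] rpy [-0.1  6.   0.5] torque [-0.17  1.02 -0.04]
```

View pics/t3.png

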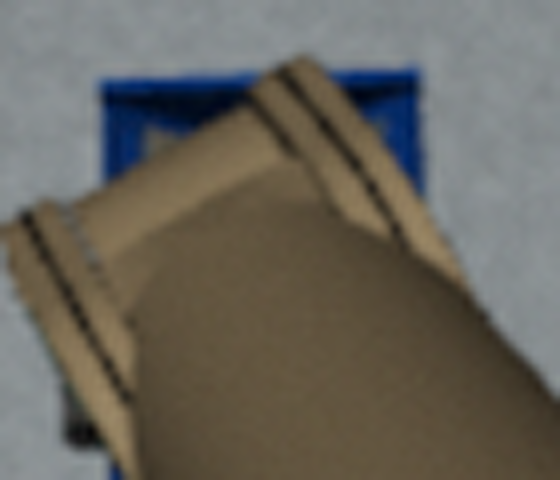

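The forearm now blocks the top view, though the scoop corner shows at (160,135). About 12 mm remain to the wall, so I'll keep pushing with force feedback.

Request:
move_arm([
  [0,0,0,-0.004,0,0.0004,0],
  [0,0,0,0.006,0,-0.0006,0],
  [0,0,0,0.005,0,-0.0005,0],
  [0,0,0,0,0,0,0],
])

```text
clock: 13.45
eef_pos: [579.0, 14.6, 88.8]
tool_rot: [-3.14, 0.069, -3.133]
force: [-5.6, 0.3, 14.0]
width: 19.4
gripper_force: 63.2
```

Request:
move_arm([
  [0,0,0,-0.004,0,0.0004,0],
  [0,0,0,0.005,0,-0.0005,0],
  [0,0,0,0.004,0,-0.0004,0],
  [0,0,0,0,0,0,0],
])

```text
clock: 13.85
eef_pos: [580.6, 14.7, 88.7]
tool_rot: [-3.139, 0.063, -3.133]
force: [-16.4, 1.7, 25.8]
width: 19.1
gripper_force: 64.9
```

```bash
python3 nose.py 702 15.8 12 0.5 6
python3 - <<'E'
from h import *
im,d=eyes.get_image('side'); cv2.imwrite('pics/s4.png',cv2.resize(im[170:250,280:390],None,fx=7,fy=7,interpolation=cv2.INTER_CUBIC))
E
```

```text
turn [ 0.18 -0.38 -0.  ] shift [ 4.1  0.1 -0.2] tcp [580.6  14.7  88.7] F [-16.4   1.7  25.8] q [ 0.13  0.72 -0.33  1.89  0.44  0.54  1.09] w 19.1 t 13.85
nose [697.4  15.4  11.4] heel [602.   14.6  22.1] rpy [-0.2  6.4  0.5] torque [0.01 2.68 0.02]
```

View pics/s4.png

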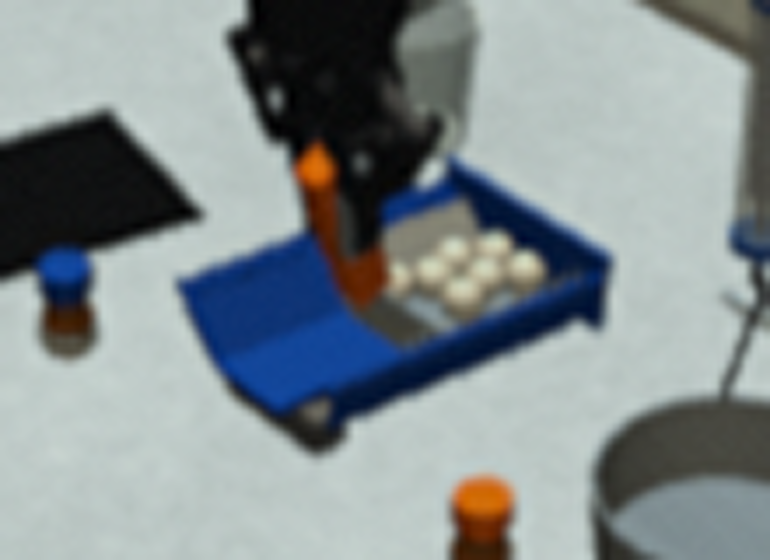

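The crop shows all seven balls in the scoop, around (475,265), and the nose against the end wall. Next I'll tip the nose up about the heel.

Request:
move_arm([
  [0,-7.5,0,-0.0085,0,-0.0014,0],
  [0,-7.5,0,-0.0081,0,-0.0034,0],
  [0,-7.5,0,-0.0073,0,-0.0045,0],
  [0,0,0,0,0,0.002,0],
  [0,0,0,0,0,0,0],
])

```text
clock: 14.4
eef_pos: [574.4, 10.4, 85.2]
tool_rot: [-3.106, 0.241, -3.125]
force: [-9.1, 19.2, 18.6]
width: 19.5
gripper_force: 64.5
```

```bash
python3 nose.py 690 15.8 50 0.5 -16
python3 - <<'E'
from h import *
im,d=eyes.get_image('side'); cv2.imwrite('pics/s5.png',cv2.resize(im[160:250,280:390],None,fx=6,fy=6,interpolation=cv2.INTER_CUBIC))
E
```

```text
turn [  2.09 -12.19   0.27] shift [-21.8   4.2  -8.2] tcp [574.4  10.4  85.2] F [-9.1 19.2 18.6] q [ 0.09  0.67 -0.28  2.08  0.96  0.29  0.55] w 19.5 t 14.4
nose [703.    9.5  29.8] heel [607.2   8.5  23.4] rpy [-2.  -3.8  0.6] torque [4.61 1.11 1.27]
```

View pics/s5.png

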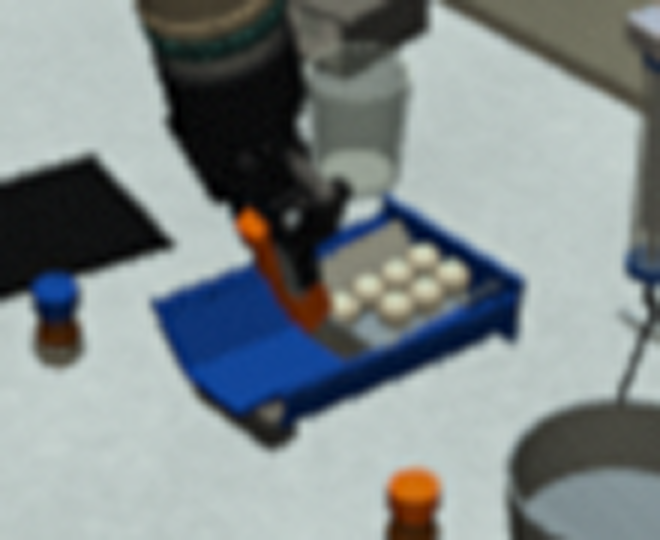

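Seven balls are still in the scoop, around (400,280). The wrist is rate-limited, so the nose is only 4° up. I'll let it settle and then continue gently.

Request:
move_arm([
  [0,0,0,0,0,0.001,0],
  [0,0,0,0,0,0,0],
])

```text
clock: 14.65
eef_pos: [574.4, 10.3, 85.4]
tool_rot: [-3.106, 0.24, -3.126]
force: [-4.6, 18.0, 10.6]
width: 19.1
gripper_force: 63.7
```

```bash
python3 nose.py 694 15.8 44 0.5 -12
```

```text
turn [ 2.05 -8.24  0.24] shift [-15.7   4.4  -4.9] tcp [574.4  10.3  85.4] F [-4.6 18.  10.6] q [ 0.09  0.67 -0.29  2.08  0.96  0.29  0.56] w 19.1 t 14.65
nose [703.    9.2  29.9] heel [607.2   8.3  23.6] rpy [-2.  -3.7  0.5] torque [4.68 0.83 1.32]
```

Request:
move_arm([
  [0.5,-2.1,0,-0.004,0.0011,-0.001,0],
  [0.5,-2.1,0,-0.004,0.0011,-0.001,0],
  [0.5,-2.1,0,-0.004,0.0011,-0.001,0],
  [0.5,-2.1,0,-0.004,0.0011,-0.001,0],
  [0,0,0,0,0,0,0],
])

```text
clock: 15.15
eef_pos: [562.2, 6.4, 82.2]
tool_rot: [-3.118, 0.347, -3.132]
force: [3.8, 13.1, 8.7]
width: 19.8
gripper_force: 64.2
```

```bash
python3 nose.py 690 15.8 50 0.5 -16
```

```text
turn [ 1.29 -6.12  0.44] shift [-9.6  8.2 -5.2] tcp [562.2   6.4  82.2] F [ 3.8 13.1  8.7] q [ 0.14  0.67 -0.33  2.21  1.82  0.26 -0.3 ] w 19.8 t 15.15
nose [695.9   5.8  40.7] heel [601.4   5.2  24.3] rpy [-1.3 -9.9  0.3] torque [ 2.87 -1.65  1.6 ]
```

Request:
move_arm([
  [0,0,0,0,0,0.003,0],
  [0,0,0,0,0,0.003,0],
  [0,0,0,0,0,0,0],
])

```text
clock: 15.45
eef_pos: [560.3, 3.0, 87.1]
tool_rot: [-3.115, 0.343, -3.138]
force: [0.7, 8.5, 4.3]
width: 19.4
gripper_force: 62.7
```

```bash
python3 nose.py 690 15.8 60 0.5 -14
python3 - <<'E'
from feas import *
for z in (60,120,200):
  for x in (690,660): print(z,x,ik(*pose((x,15.8,z),.5,-14,10)[:2],n=30))
E
```

```text
turn [ 1.46 -4.37  0.88] shift [-6.8 11.6  4.7] tcp [560.3   3.   87.1] F [0.7 8.5 4.3] q [ 0.14  0.66 -0.33  2.21  1.76  0.26 -0.24] w 19.4 t 15.45
nose [693.9   1.2  45.1] heel [599.3   1.3  29. ] rpy [-1.5 -9.6 -0.1] torque [ 1.81 -0.25  0.9 ]
60 690 (np.float64(0.12837580100236679), array([ 0.59652051,  0.93060634, -1.1216242 ,  2.27979141,  1.82070409,
        0.8682186 , -0.20409119]))
60 660 (np.float64(0.11301736257161599), array([ 0.59152661,  0.91029872, -1.1196889 ,  2.35698264,  1.86644861,
        0.87526631, -0.29910798]))
120 690 (np.float64(0.1499999999999999), array([ 0.61262718,  0.74978369, -1.1       ,  2.24145742,  1.6125226 ,
        0.72576459, -0.05069668]))
120 660 (np.float64(0.14941127581729963), array([ 0.61531745,  0.71710919, -1.10058872,  2.3157727 ,  1.6595523 ,
        0.71008827, -0.14046107]))
200 690 (np.float64(0.1307064287822468), array([ 0.67377363,  0.55739344, -1.11929357,  2.15932151,  1.23644812,
        0.63969759,  0.29173671]))
200 660 (np.float64(0.14304409429442133), array([ 0.68394356,  0.50112762, -1.10695591,  2.22879107,  1.24252443,
        0.58386382,  0.25155968]))
```

Request:
move_arm([
  [0,0,0,-0.003,0.003,0.005,0],
  [0,0,0,-0.002,0.003,0.008,0],
  [0,0,0,0,0.003,0.01,0],
  [0,0,0,0,0.002,0.01,0],
  [0,0,0,0,0,0,0],
])

```text
clock: 15.95
eef_pos: [554.1, 7.7, 119.8]
tool_rot: [-3.106, 0.342, 3.138]
force: [0.5, 0.1, -1.2]
width: 19.2
gripper_force: 61.3
```

```bash
python3 nose.py 690 15.8 120 0.5 -12
python3 - <<'E'
from h import *
im,d=eyes.get_image('side'); cv2.imwrite('pics/s6.png',cv2.resize(im[160:250,280:390],None,fx=6,fy=6,interpolation=cv2.INTER_CUBIC))
E
```

```text
turn [ 1.92 -2.43  1.44] shift [ 0.7  7.  36.6] tcp [554.1   7.7 119.8] F [ 0.5  0.1 -1.2] q [ 0.12  0.59 -0.32  2.21  1.45  0.26  0.04] w 19.2 t 15.95
nose [687.6   4.2  77.7] heel [593.    5.1  61.8] rpy [-2.  -9.6 -0.6] torque [ 0.07  0.58 -0.04]
```

View pics/s6.png

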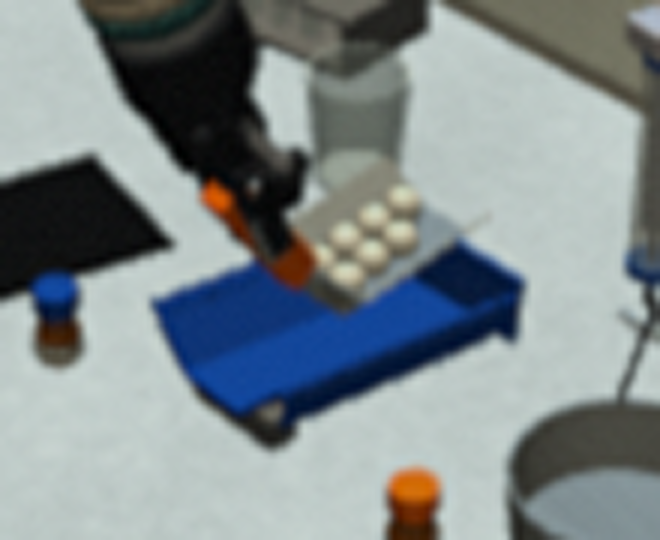

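The picture shows the scoop clear of the trough, holding all seven balls against its back wall around (360,235), with the trough empty behind it. I'll raise it further and correct roll and pitch.

Request:
move_arm([
  [0.4,-0.5,0.3,0,0.001,0.015,0],
  [0.4,-0.5,0.3,0,0.001,0.02,0],
  [0.4,-0.5,0.3,0,0.001,0.02,0],
  [0.4,-0.5,0.3,0,0.001,0.02,0],
  [0,0,0,0,0,0,0],
])

```text
clock: 16.5
eef_pos: [554.7, 10.9, 195.6]
tool_rot: [-3.136, 0.378, -3.136]
force: [0.2, -0.5, -2.9]
width: 19.3
gripper_force: 61.3
```

```bash
python3 nose.py 690 15.8 190 0.5 -12
python3 - <<'E'
from feas import *
P0=np.array([553.5,-267,0])
d=lambda h: np.array([np.cos(np.radians(h)),np.sin(np.radians(h)),0])
for h in (0,14,22):
  for back in (30,110):
    for th in (-12,):
      r=ik(*pose(P0-back*d(h)+[0,0,175],h,th,10)[:2],n=40); print(h,back,th,round(r[0],2),r[1].round(2),pose(P0-back*d(h)+[0,0,175],h,th,10)[1].round(0))
E
```

```text
turn [ 0.31 -0.32  0.31] shift [ 0.   3.7 30.9] tcp [554.7  10.9 195.6] F [ 0.2 -0.5 -2.9] q [ 0.31  0.46 -0.55  2.17  1.03  0.35  0.48] w 19.3 t 16.5
nose [689.8  11.2 158.3] heel [595.8  10.8 138.9] rpy [ -0.3 -11.7   0.3] torque [-0.05  0.65 -0.04]
0 30 -12 0.14 [ 1.52  0.52 -1.11  2.27  0.81  0.37  1.4 ] [ 386. -267.  211.]
0 110 -12 0.08 [ 1.76  0.47 -1.17  2.38  0.66  0.31  1.67] [ 306. -267.  211.]
14 30 -12 0.23 [ 1.53  0.57 -1.    2.13  0.4   0.46  2.15] [ 391. -307.  211.]
14 110 -12 0.19 [ 1.76  0.56 -1.06  2.19  0.33  0.48  2.36] [ 314. -327.  211.]
22 30 -12 0.18 [ 1.57  0.66 -1.07  2.03  0.43  0.58  2.29] [ 398. -330.  211.]
22 110 -12 0.15 [ 1.77  0.66 -1.1   2.07  0.38  0.62  2.47] [ 324. -360.  211.]
```

Request:
move_arm([
  [0,0,0.5,-0.01,-0.01,0.004,0],
  [0,0,0.8,-0.018,-0.017,0.005,0],
  [0,0,0.8,-0.02,-0.02,0.005,0],
  [0,0,0.8,-0.02,-0.02,0.005,0],
  [0,0,0.8,-0.02,-0.02,0.003,0],
])

```text
clock: 17.0
eef_pos: [464.4, -76.3, 215.1]
tool_rot: [-3.136, 0.373, -3.07]
force: [-0.2, -1.3, -3.1]
width: 19.5
gripper_force: 61.3
```

```bash
python3 nose.py 524.5 -274.3 175 14 -12
```

```text
turn [ 0.4  -0.55  9.99] shift [ -71.1 -230.7   -3.7] tcp [464.4 -76.3 215.1] F [-0.2 -1.3 -3.1] q [ 0.78  0.36 -0.8   2.32  0.9   0.28  0.87] w 19.5 t 17.0
nose [598.9 -67.1 177.3] heel [505.  -73.8 158.3] rpy [ -0.3 -11.4   4.1] torque [-0.09  0.68 -0.03]
```

Request:
move_arm([
  [0,0,1,-0.02,-0.018,0,0],
  [0,0,1,-0.02,-0.022,0,0],
  [0,0,1,-0.016,-0.025,0,0],
  [0,0,1,-0.008,-0.025,0,0],
  [0,0,1,0,-0.02,0,0],
])

```text
clock: 17.5
eef_pos: [399.1, -187.2, 214.6]
tool_rot: [-3.137, 0.372, -2.986]
force: [-0.3, -0.1, -2.2]
width: 19.6
gripper_force: 61.1
```

```bash
python3 nose.py 524.5 -274.3 175 14 -12
```

```text
turn [ 0.35 -0.63  5.15] shift [  -5.8 -119.8   -3.1] tcp [ 399.1 -187.2  214.6] F [-0.3 -0.1 -2.2] q [ 1.4   0.48 -1.15  2.33  0.8   0.36  1.37] w 19.6 t 17.5
nose [ 532.3 -166.6  176.5] heel [ 439.3 -181.2  157.7] rpy [ -0.2 -11.3   8.9] torque [-0.08  0.63  0.  ]
```

Request:
move_arm([
  [0,0,1,-0.003,-0.02,0,0],
  [0,0,1,-0.004,-0.025,0,0],
  [0,0,1,-0.004,-0.025,0,0],
  [0,0,1,-0.002,-0.025,0,0],
  [0,0,1,0,-0.018,0,0],
])

```text
clock: 18.0
eef_pos: [387.2, -300.4, 214.2]
tool_rot: [-3.138, 0.373, -2.899]
force: [0.7, 0.5, -2.1]
width: 19.1
gripper_force: 61.3
```

Request:
move_arm([
  [0,0,0,0,0,0,0],
  [0,0,0,0,0,0,0],
])

```text
clock: 18.2
eef_pos: [388.3, -297.8, 215.1]
tool_rot: [-3.138, 0.375, -2.897]
force: [-0.4, 1.4, -2.1]
width: 19.4
gripper_force: 61.2
```

```bash
python3 nose.py 524.5 -274.3 175 14 -12
python3 - <<'E'
from h import *; from inhand import expected
S,g=expected(10)
im,d=eyes.get_image('top'); P=cloud('top',d)
print([pts('top',n) for n in ['pan_mouth','scoop_nose']])
eyes.get_image('side'); print([pts('side',n) for n in ['pan_mouth','scoop_nose','ball0_center']])
m=np.all((P>[480,-340,115])&(P<[625,-190,142]),-1)&(d>0)
Q=P[m]; print(len(Q),Q.min(0).round(1),Q.max(0).round(1))
# circle fit r=59 on rim points
from scipy.optimize import least_squares
Z=Q[Q[:,2]>126]; r=least_squares(lambda c:np.hypot(Z[:,0]-c[0],Z[:,1]-c[1])-58.5,[553,-267],loss='soft_l1'); print('rim',r.x.round(1),len(Z),np.median(Z[:,2]).round(1))
E
```

```text
turn [ 0.3  -0.47  0.06] shift [ 5.  -9.2 -3.6] tcp [ 388.3 -297.8  215.1] F [-0.4  1.4 -2.1] q [ 1.63  0.64 -1.22  2.15  0.67  0.55  1.85] w 19.4 t 18.2
nose [ 519.3 -265.4  177.4] heel [ 428.  -288.1  158.3] rpy [ -0.2 -11.5  14. ] torque [-0.12  0.68  0.  ]
[[(0.82, [550.0, -263.0, 132.0]), (0.59, [476.0, -262.0, 183.0])], [(0.97, [614.0, 526.0, 1.0]), (0.66, [514.0, -259.0, 180.0]), (0.64, [291.0, 365.0, -2.0])]]
[[(0.75, [555.0, -268.0, 135.0]), (0.17, [524.0, -263.0, 2.0])], [(0.94, [519.0, -262.0, 182.0]), (0.9, [289.0, 361.0, 3.0]), (0.81, [618.0, 531.0, -1.0])], [(0.35, [497.0, -273.0, 192.0])]]
211 [ 497.6 -325.7  115. ] [ 609.8 -206.5  141.8]
rim [ 550.1 -265.9] 137 131.5
```

Request:
move_arm([
  [0,0,0,0.002,-0.004,-0.006,0],
  [0,0,0,0.003,-0.004,-0.007,0],
  [0,0,0,0.003,-0.004,-0.006,0],
  [0,0,0,0,0,0,0],
  [0,0,0,0,0,0,0],
])

```text
clock: 19.05
eef_pos: [397.3, -310.1, 197.2]
tool_rot: [-3.137, 0.376, -2.895]
force: [0.3, -0.2, -2.2]
width: 19.3
gripper_force: 61.3
```

```bash
for a in -4 4 12 20 28; do python3 nose.py 527 -277 $((148-(a+4)/6)) 14 $a | head -1 | cut -c1-90; done; python3 nose.py 527 -277 150 14 -11|tail -1
python3 - <<'E'
from feas import *
for th in (-4,4,12,20,28): r=ik(*pose((527,-277,146),14,th,10)[:2],n=30); print(th,round(r[0],2),r[1].round(2))
E
```

```text
turn [-1.57  7.4  -0.05] shift [4.7 1.9 5.7] tcp [ 397.3 -310.1  197.2] F [ 0.3 -0.2 -2.2]
turn [-3.51 15.17 -0.06] shift [13.3  4.  22.1] tcp [ 397.3 -310.1  197.2] F [ 0.3 -0.2 -2
turn [-5.45 22.93 -0.08] shift [24.2  6.8 37.1] tcp [ 397.3 -310.1  197.2] F [ 0.3 -0.2 -2
turn [-7.39 30.69 -0.1 ] shift [37.1 10.  49.4] tcp [ 397.3 -310.1  197.2] F [ 0.3 -0.2 -2
turn [-9.33 38.45 -0.12] shift [51.9 13.7 60.6] tcp [ 397.3 -310.1  197.2] F [ 0.3 -0.2 -2
nose [ 528.3 -277.5  159.7] heel [ 437.1 -300.4  140.5] rpy [ -0.3 -11.6  14.1] torque [-0.23  0.64  0.01]
-4 0.35 [ 1.35  0.55 -0.88  2.06  0.45  0.58  2.04]
4 0.44 [ 1.2   0.53 -0.81  1.96  0.45  0.77  1.97]
12 0.5 [ 1.05  0.54 -0.75  1.84  0.46  0.97  1.91]
20 0.15 [ 1.12  0.72 -1.1   1.71  0.71  1.33  1.63]
28 0.14 [ 1.01  0.79 -1.11  1.58  0.74  1.55  1.58]
```

Request:
move_arm([
  [-0.4,1.85,0,0.0012,0.0005,0.0014,0],
  [-0.4,1.85,0,0.0012,0.0005,0.0014,0],
  [-0.4,1.85,0,0.0012,0.0005,0.0014,0],
  [-0.4,1.85,0,0.0012,0.0005,0.0014,0],
  [0,0,0,0,0,0,0],
])

```text
clock: 19.55
eef_pos: [403.8, -307.7, 204.1]
tool_rot: [-3.139, 0.246, -2.894]
force: [-0.1, -0.0, -1.3]
width: 19.5
gripper_force: 61.4
```

Request:
move_arm([
  [-0.48,1.94,0,0.002,0.0005,0.004,0],
  [-0.48,1.94,0,0.002,0.0005,0.004,0],
  [-0.48,1.94,0,0.0022,0.0005,0.004,0],
  [-0.48,1.94,0,0.0022,0.0005,0.004,0],
  [0,0,0,0,0,0,0],
])

```text
clock: 20.05
eef_pos: [412.1, -305.7, 219.8]
tool_rot: [-3.14, 0.107, -2.895]
force: [0.9, 0.5, -1.3]
width: 19.7
gripper_force: 61.4
```

```bash
python3 nose.py 527 -277 146 14 12
python3 - <<'E'
from h import *
eyes.get_image('side'); print([pts('side',n,8) for n in ['pan_mouth','ball0_center']])
E
```

```text
turn [-1.88  7.94 -0.15] shift [ 9.5  2.4 14.5] tcp [ 412.1 -305.7  219.8] F [ 0.9  0.5 -1.3] q [ 1.34  0.63 -1.08  1.95  0.65  0.87  1.76] w 19.7 t 20.05
nose [ 528.6 -276.5  147.8] heel [ 435.7 -299.9  154.2] rpy [-0.1  3.8 14.1] torque [-0.05  0.29 -0.02]
[[(0.84, [556.0, -266.0, 132.0]), (0.23, [471.0, -283.0, 166.0])], [(0.46, [761.0, 161.0, 43.0])]]
```

Request:
move_arm([
  [-0.36,1.5,0,0.0018,0.0005,0.0027,0],
  [-0.36,1.5,0,0.0018,0.0005,0.0027,0],
  [-0.36,1.5,0,0.0018,0.0005,0.0027,0],
  [0,0,0,0,0,0,0],
  [0,0,0,0,0,0,0],
])

```text
clock: 20.7
eef_pos: [415.3, -304.9, 226.8]
tool_rot: [3.141, 0.024, -2.897]
force: [0.1, -0.2, -2.2]
width: 19.0
gripper_force: 61.4
```

```bash
python3 nose.py 527 -277 144 14 15
python3 - <<'E'
from h import *
im,d=eyes.get_image('side'); print([pts('side',n,8) for n in ['pan_mouth','ball0_center']])
P=cloud('side',d); h,s,v=cv2.split(cv2.cvtColor(im,cv2.COLOR_BGR2HSV))
m=np.all((P>[420,-350,60])&(P<[620,-190,230]),-1)&(d>0)&(v>150); Q=P[m]; print(len(Q),Q.mean(0).round(0) if len(Q) else '', Q.min(0).round(0),Q.max(0).round(0))
E
```

```text
turn [-1.56  6.2  -0.03] shift [10.9  2.8 11. ] tcp [ 415.3 -304.9  226.8] F [ 0.1 -0.2 -2.2] q [ 1.26  0.63 -1.05  1.89  0.64  0.99  1.74] w 19.0 t 20.7
nose [ 525.6 -277.3  145.1] heel [ 433.6 -300.3  159.5] rpy [ 0.   8.6 14. ] torque [-0.05  0.07  0.05]
[[(0.75, [555.0, -266.0, 103.0]), (0.61, [555.0, -297.0, 70.0])], []]
312 [ 524. -282.  133.] [ 428. -329.   60.] [ 613. -213.  198.]
```

Request:
move_arm([
  [-0.45,1.8,0,0.0035,0.001,0.003,0],
  [-0.45,1.8,0,0.0035,0.001,0.003,0],
  [-0.45,1.8,0,0.0035,0.001,0.003,0],
  [0,0,0,0,0,0,0],
  [0,0,0,0,0,0,0],
])

```text
clock: 21.35
eef_pos: [426.0, -301.8, 236.0]
tool_rot: [3.142, -0.073, -2.896]
force: [0.6, -0.4, -2.0]
width: 19.4
gripper_force: 61.4
```

```bash
python3 nose.py 527 -277 142 14 24
python3 - <<'E'
from h import *
print([pts('side',n,8) for n in ['pan_mouth']])
im,d=eyes.get_image('side'); cv2.imwrite('pics/s7.png',cv2.resize(im[150:310,290:490],None,fx=4,fy=3.75,interpolation=cv2.INTER_CUBIC))
E
```

```text
turn [-2.39  9.53 -0.06] shift [15.6  3.5 15. ] tcp [ 426.  -301.8  236. ] F [ 0.6 -0.4 -2. ] q [ 1.16  0.65 -1.01  1.81  0.64  1.12  1.72] w 19.4 t 21.35
nose [ 528.1 -276.2  143.6] heel [ 437.8 -298.8  167.1] rpy [ 0.  14.2 14.1] torque [ 0.03 -0.05  0.02]
[[(0.75, [555.0, -266.0, 103.0]), (0.61, [555.0, -297.0, 70.0])]]
```

View pics/s7.png

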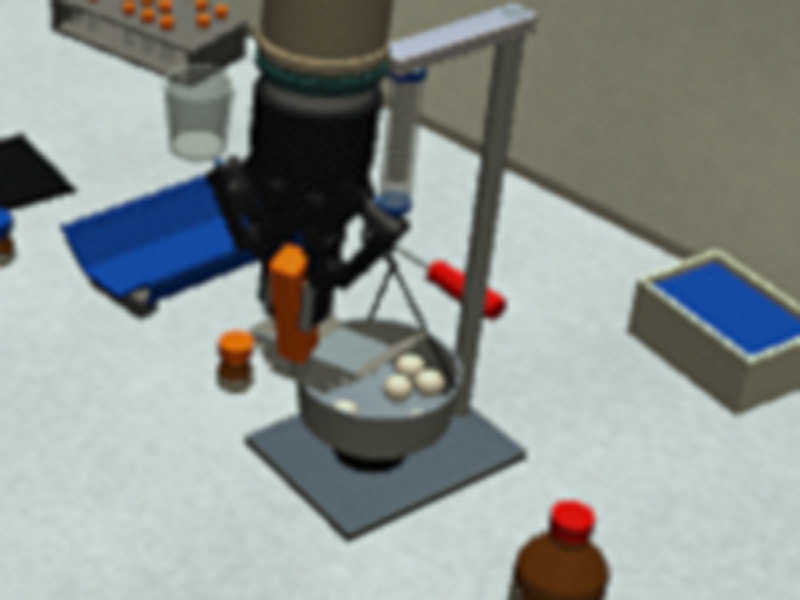

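The scoop's visible floor at (360,350) is empty, and the balls are in the pan at about (410,365), (397,385), (430,380), (345,405) and (415,412). The pan is down. I'll tip further to make sure the scoop is empty.

Request:
move_arm([
  [-0.45,1.9,0,0.003,0.0008,0.0035,0],
  [-0.45,1.9,0,0.003,0.0008,0.0035,0],
  [-0.45,1.9,0,0.003,0.0008,0.0035,0],
  [-0.45,1.9,0,0.003,0.0008,0.0035,0],
  [0,0,0,0,0,0,0],
])

```text
clock: 21.95
eef_pos: [439.2, -298.1, 250.2]
tool_rot: [3.14, -0.208, -2.895]
force: [-0.0, -0.4, -1.2]
width: 19.4
gripper_force: 61.4
```

```bash
python3 nose.py 527 -277 175 14 0
python3 - <<'E'
from h import *; from inhand import expected
S,g=expected(10)
for c in ('side','top'):
    im,d=eyes.get_image(c); P=cloud(c,d); h,s,v=cv2.split(cv2.cvtColor(im,cv2.COLOR_BGR2HSV))
    print(pts(c,'pan_mouth',2)); 
    q=(P-g)@S; m=(q[...,0]>35)&(q[...,0]<125)&(abs(q[...,1])<18)&(q[...,2]>-75)&(q[...,2]<-50)&(d>0)&(s<80)
    print(c,'in-scoop pts above floor',m.sum(),np.median(v[m]) if m.any() else '')
    for r in finder.cut_out(c,'ball0_center')[:10]:
        k=r['mask']&(d>0); print(round(r['confidence'],2),np.median(P[k],0).round(0) if k.any() else '',k.sum())
E
```

```text
turn [  5.22 -21.29  -0.11] shift [-33.2  -9.  -11.4] tcp [ 439.2 -298.1  250.2] F [-0.  -0.4 -1.2] q [ 1.03  0.68 -0.96  1.68  0.64  1.32  1.69] w 19.4 t 21.95
nose [ 528.3 -275.6  144.5] heel [ 441.9 -297.3  180.3] rpy [ 0.1 21.9 14.1] torque [ 0.08 -0.22  0.05]
[(0.71, [555.0, -265.0, 102.0])]
side in-scoop pts above floor 3 94.0
[(0.75, [548.0, -262.0, 100.0])]
top in-scoop pts above floor 1 107.0
```

Request:
move_arm([
  [0.5,-2,0,-0.008,-0.002,0.012,0],
  [1.1,-4.5,0,-0.012,-0.003,0.006,0],
  [1.2,-5,0,-0.015,-0.004,0,0],
  [1.2,-5,0,-0.015,-0.003,0,0],
  [1.2,-4.8,0,-0.015,0,0,0],
])

```text
clock: 22.75
eef_pos: [372.1, -311.2, 268.3]
tool_rot: [-3.14, 0.176, -2.897]
force: [0.2, -1.2, -0.9]
width: 19.2
gripper_force: 61.4
```

Request:
move_arm([
  [0,0,-1.5,0,0.02,0,0],
  [0,0,-2,0,0.03,0,0],
  [0,0,-2,0.005,0.035,0,0],
  [0,0,-2,0.005,0.035,0,0],
  [0,0,-2,0.005,0.035,0,0],
])

```text
clock: 23.25
eef_pos: [387.6, -154.8, 268.3]
tool_rot: [-3.14, 0.173, -3.065]
force: [0.8, 0.7, -1.6]
width: 19.1
gripper_force: 61.5
```

```bash
python3 nose.py 577.5 244.3 120 -8 0
```

```text
turn [  0.07  -0.09 -12.38] shift [ 66.4 416.4 -84.5] tcp [ 387.6 -154.8  268.3] F [ 0.8  0.7 -1.6] q [ 1.28  0.33 -1.16  2.18  0.41  0.69  1.52] w 19.1 t 23.25
nose [ 511.9 -145.3  204.3] heel [ 416.2 -152.7  204.4] rpy [-0.1  0.1  4.4] torque [ 0.02  0.18 -0.  ]
```

Request:
move_arm([
  [0,0,-1.2,0.008,0.04,-0.002,0],
  [0,0,-1.2,0.008,0.04,-0.004,0],
  [0,0,-1.2,0.008,0.042,-0.005,0],
  [0,0,-1.2,0.008,0.042,-0.005,0],
  [0,0,-1.2,0.008,0.042,-0.005,0],
])

```text
clock: 23.75
eef_pos: [428.1, 51.4, 247.2]
tool_rot: [-3.14, 0.174, 3.115]
force: [0.6, -0.7, -1.2]
width: 19.0
gripper_force: 61.5
```

Request:
move_arm([
  [0,0,-1.3,0.007,0.042,-0.006,0],
  [0,0,-1.3,0.007,0.042,-0.008,0],
  [0,0,-1.3,0.005,0.042,-0.01,0],
  [0,0,-1.3,0.004,0.04,-0.01,0],
  [0,0,-1.3,0.003,0.025,-0.01,0],
])

```text
clock: 24.25
eef_pos: [454.0, 245.1, 203.1]
tool_rot: [3.14, 0.173, 3.005]
force: [0.5, -0.2, -1.3]
width: 19.1
gripper_force: 61.5
```

Request:
move_arm([
  [0,0,0,0,0,0,0],
  [0,0,0,0,0,0,0],
  [0,0,0,0,0,0,0],
])

```text
clock: 24.55
eef_pos: [454.3, 239.8, 203.3]
tool_rot: [-3.14, 0.173, 3.002]
force: [-0.4, -0.3, 0.1]
width: 19.6
gripper_force: 61.6
```

```bash
python3 nose.py 577.5 244.3 60 -8 0; python3 inhand.py | grep -v scoop
```

```text
turn [ 0.11 -0.09  0.03] shift [ -0.3  21.9 -79.5] tcp [454.3 239.8 203.3] F [-0.4 -0.3  0.1] q [-0.09  0.51 -0.76  2.04  0.74  0.75  0.1 ] w 19.6 t 24.55
nose [577.7 222.2 139.3] heel [482.6 235.6 139.4] rpy [-0.1  0.1 -8. ] torque [-0.01  0.32  0.01]
exp bowl [532.1 228.6 139.4] nose [579.6 221.9 139.3] handle end [437.3 242.3 251.9] pitch 0.1
1229 q min [ 29.5 -43.2 -83.7] max [126.   45.3 -50.5]
floor z fit: slope,at0 [ 4.0000e-03 -7.8397e+01]
rim y [-43.  45.] x [ 30.4 124.6]
374 q min [ 25.5 -51.2 -81.8] max [130.3  50.5 -48.9]
floor z fit: slope,at0 [ 7.0000e-03 -7.7031e+01]
rim y [-47.3  48.4] x [ 26.9 126.3]
```

Request:
move_arm([
  [0,0,0,0,0.011,-0.02,0],
  [0,0,0,0,0.011,-0.025,0],
  [0,0,0,0,0,-0.025,0],
  [0,0,0,0,0,-0.02,0],
  [0,0,0,0,0,0,0],
])

```text
clock: 25.45
eef_pos: [452.9, 262.3, 111.0]
tool_rot: [-3.137, 0.17, 3.004]
force: [-0.1, -0.4, -0.6]
width: 19.3
gripper_force: 61.4
```

Request:
move_arm([
  [0,0,0,0,0,-0.018,0],
  [0,0,0,0,0,-0.012,0],
  [0,0,0,0,0,-0.005,0],
  [0,0,0,0,0,0,0],
  [0,0,0,0,0,0,0],
])

```text
clock: 25.95
eef_pos: [454.8, 263.8, 79.1]
tool_rot: [3.141, 0.174, 3.003]
force: [0.4, 1.4, -0.5]
width: 19.1
gripper_force: 61.5
```

```bash
python3 nose.py 577.5 244.3 6 -8 0
```

```text
turn [-0.02 -0.02 -0.05] shift [-0.8 -2.2 -9.3] tcp [454.8 263.8  79.1] F [ 0.4  1.4 -0.5] q [-0.3   0.71 -0.53  2.11  1.08  0.53 -0.26] w 19.1 t 25.95
nose [578.3 246.6  15.2] heel [483.2 259.9  15.3] rpy [ 0.   0.  -7.9] torque [0.06 0.26 0.03]
```

Request:
move_arm([
  [0,0,0,0,0,-0.005,0],
  [0,0,0,0,0,-0.002,0],
  [0,0,0,0,0,-0.0015,0],
  [0,0,0,0,0,0,0],
  [0,0,0,0,0,0,0],
])

```text
clock: 26.45
eef_pos: [454.3, 263.5, 69.7]
tool_rot: [-3.141, 0.173, 3.003]
force: [0.4, -0.3, -0.4]
width: 19.2
gripper_force: 61.5
```

Request:
move_arm([
  [0,0,0,0,0,-0.0015,0],
  [0,0,0,0,0,0,0],
  [0,0,0,0,0,0,0],
])

```text
clock: 26.75
eef_pos: [454.4, 263.5, 68.3]
tool_rot: [-3.141, 0.173, 3.003]
force: [0.4, -0.3, -0.7]
width: 19.1
gripper_force: 61.6
```

Request:
move_arm([
  [0,0,0,0,0,-0.0015,0],
  [0,0,0,0,0,0,0],
  [0,0,0,0,0,0,0],
])

```text
clock: 27.05
eef_pos: [454.3, 263.9, 67.9]
tool_rot: [-3.141, 0.175, 3.004]
force: [-4.6, -1.4, 11.4]
width: 19.2
gripper_force: 63.2
```

Request:
move_arm([
  [0,0,0,0,0,-0.001,0],
  [0,0,0,0,0,0,0],
  [0,0,0,0,0,0,0],
])

```text
clock: 27.35
eef_pos: [454.2, 264.0, 67.8]
tool_rot: [-3.141, 0.176, 3.004]
force: [-7.2, -1.8, 22.0]
width: 19.1
gripper_force: 64.6
```

Request:
move_arm([
  [0,0,0,0,0,0.0018,0],
  [0,0,0,0,0,0,0.085],
  [0,0,0,0,0,0,0.085],
  [0,0,0,0,0,0,0.085],
  [0,0,0,0,0,0,0.085],
])

```text
clock: 27.85
eef_pos: [454.3, 263.4, 67.2]
tool_rot: [-3.141, 0.173, 3.003]
force: [0.1, 1.3, 0.5]
width: 75.9
gripper_force: 0.0
```

Request:
move_arm([
  [0,0,0,0,0,0,0.085],
  [0,0,0,-0.003,0.0003,0.015,0.085],
  [0,0,0,-0.005,0.0006,0.03,0.085],
  [0,0,0,-0.007,0.001,0.04,0.085],
  [0,0,0,-0.007,0.001,0.04,0.085],
])

```text
clock: 28.35
eef_pos: [431.5, 266.1, 193.4]
tool_rot: [-3.14, 0.172, 3.004]
force: [1.2, 0.9, 0.6]
width: 85.1
gripper_force: 0.0
```

Request:
move_arm([
  [0,0,0,-0.01,0.02,0.04,0.085],
  [0,0,0,-0.02,0.03,0.03,0.085],
  [0,0,0,-0.02,0.03,0.02,0.085],
  [0,0,0,0,0,0,0.085],
  [0,0,0,0,0,0,0.085],
])

```text
clock: 28.85
eef_pos: [381.9, 346.7, 282.8]
tool_rot: [-3.141, 0.174, 3.005]
force: [0.3, -0.3, 0.1]
width: 84.9
gripper_force: 0.0
```

Run:
```python
from h import *
def rect(P):
    r=cv2.minAreaRect(P[:,:2].astype(np.float32)); return np.round(r[0],1),np.round(r[1],1),round(r[2],1)
s=telemetry.read_state(); print(s['clock'],s['eef_pos'].round(0),s['width'])
for c in ['top','side']:
    im,d=eyes.get_image(c); P=cloud(c,d); h,sa,v=cv2.split(cv2.cvtColor(im,cv2.COLOR_BGR2HSV))
    for n in ['scoop_bowl','rest','pan_mouth','jar_a_c','jar_b_c','beaker_c','solvent_b_c']: print(c,n,pts(c,n,2))
    a=np.radians(-11); ex=np.array([np.cos(a),np.sin(a)]); ey=np.array([-ex[1],ex[0]]); q=P[...,:2]-[526,251]
    inm=(abs(q@ex)<100)&(abs(q@ey)<58)&(d>0); o=(h<15)&(sa>120)
    hi=inm&(P[...,2]>25)&(P[...,2]<40)&~o; print(c,'rims',rect(P[hi]),'zmax',P[hi][:,2].max().round(1))
    w=np.all((P>[500,-330,50])&(P<[610,-210,115]),-1)&(sa<70)&(v>150)
    n,L,st,ce=cv2.connectedComponentsWithStats(w.astype(np.uint8)); print('bright blobs in pan',[(int(st[i,4]),P[L==i].mean(0).round(0).tolist()) for i in range(1,n) if st[i,4]>4])
    w=(P[...,2]>5)&(P[...,2]<40)&(sa<60)&(v>165)&(P[...,0]>300)&(P[...,0]<800)&(abs(P[...,1])<420)
    n,L,st,ce=cv2.connectedComponentsWithStats(w.astype(np.uint8)); print('stray',[(int(st[i,4]),P[L==i].mean(0).round(0).tolist()) for i in range(1,n) if st[i,4]>6])
    for r in finder.pinpoint(c,'ball0_center'): print('ball',round(r['confidence'],2),world(c,r['location']).round(0))
```

```text
28.85 [382. 347. 283.] 84.93923443990175
top scoop_bowl [(0.84, [597.0, 483.0, -0.0]), (0.76, [531.0, 255.0, 13.0])]
top rest []
top pan_mouth [(0.61, [549.0, -262.0, 100.0])]
top jar_a_c [(0.49, [497.0, 130.0, 23.0]), (0.38, [524.0, 248.0, -1.0])]
top jar_b_c [(0.53, [539.0, -134.0, 25.0]), (0.29, [565.0, -270.0, 68.0])]
top beaker_c [(0.7, [757.0, 163.0, 42.0])]
top solvent_b_c [(0.9, [509.0, -470.0, 67.0])]
top rims (array([520.7, 255. ]), array([ 89.3, 110.6]), 81.9) zmax 38.8
bright blobs in pan [(5, [595.0, -279.0, 79.0]), (7, [571.0, -268.0, 79.0]), (6, [538.0, -224.0, 80.0]), (6, [520.0, -264.0, 78.0])]
stray []
ball 0.51 [ 592. -257.   69.]
ball 0.39 [450. 268.  91.]
ball 0.32 [ 593. -287.   70.]
side scoop_bowl [(0.87, [531.0, 253.0, 8.0]), (0.87, [270.0, 316.0, -1.0])]
side rest [(0.8, [531.0, 250.0, 0.0]), (0.54, [510.0, -473.0, 65.0])]
side pan_mouth [(0.72, [558.0, -267.0, 101.0]), (0.32, [529.0, 251.0, 0.0])]
side jar_a_c [(0.69, [533.0, 253.0, 9.0]), (0.42, [498.0, 126.0, 25.0])]
side jar_b_c [(0.67, [538.0, -137.0, 22.0])]
side beaker_c [(0.97, [760.0, 160.0, 42.0]), (0.48, [578.0, -233.0, 70.0])]
side solvent_b_c [(0.91, [509.0, -474.0, 66.0]), (0.63, [536.0, -231.0, 74.0])]
side rims (array([525.9, 255.4]), array([ 96.3, 106.6]), 80.7) zmax 35.3
bright blobs in pan [(19, [576.0, -237.0, 78.0]), (40, [591.0, -275.0, 78.0]), (22, [537.0, -230.0, 78.0]), (23, [568.0, -274.0, 78.0]), (14, [526.0, -263.0, 74.0])]
stray []
ball 0.59 [ 596. -262.   71.]
```

Run:
```python
from h import *
for c in ['top','side']:
    im,d=eyes.get_image(c); P=cloud(c,d); h,sa,v=cv2.split(cv2.cvtColor(im,cv2.COLOR_BGR2HSV))
    w=((P[...,2]>9)&(P[...,2]<60)&(d>0)&(P[...,0]>250)&(P[...,0]<900)&(abs(P[...,1])<600)).astype(np.uint8)
    n,L,st,ce=cv2.connectedComponentsWithStats(w); print(c,'objects',[(int(st[i,4]),P[L==i].mean(0).round(0).tolist()) for i in range(1,n) if st[i,4]>8])
    m=(np.hypot(P[...,0]-552,P[...,1]+266)<54)&(P[...,2]<98)&(P[...,2]>45)&(d>0)
    y,x=np.where(m); x0,x1,y0,y1=x.min(),x.max(),y.min(),y.max()
    z=np.median(P[m][:,2]); print(c,'pan floor z',np.percentile(P[m][:,2],[5,25,50,75,95]).round(0))
    t=(m&(P[...,2]>64)&(v>125)&(sa<80))[y0:y1+1,x0:x1+1]
    for r in t: print(''.join('#' if k else '.' for k in r))
```

```text
top objects [(1399, [851.0, -358.0, 48.0]), (1765, [852.0, 359.0, 47.0]), (154, [773.0, 169.0, 36.0]), (266, [759.0, -161.0, 21.0]), (65, [732.0, 150.0, 35.0]), (2588, [615.0, 16.0, 33.0]), (997, [567.0, -251.0, 14.0]), (214, [625.0, 468.0, 19.0]), (11, [597.0, -247.0, 57.0]), (13, [586.0, -298.0, 58.0]), (490, [542.0, -268.0, 58.0]), (667, [524.0, 259.0, 21.0]), (217, [562.0, 493.0, 19.0]), (9, [569.0, 250.0, 10.0]), (102, [533.0, -132.0, 44.0]), (131, [504.0, -448.0, 35.0]), (16, [542.0, 248.0, 10.0]), (14, [516.0, 266.0, 11.0]), (102, [494.0, 128.0, 44.0]), (9, [505.0, 246.0, 11.0]), (158, [428.0, 484.0, 36.0]), (222, [299.0, 299.0, 23.0]), (28, [253.0, 360.0, 13.0])]
top pan floor z [55. 58. 60. 74. 80.]
......................................
......................................
......................................
.............####.....................
............######..#####.............
............######..######............
............######..######............
...............##...######............
.....................####.............
....####.......................
[... 2352 characters left out ...]
...................#######...####.
......................#####.........
....................................
....................................
.........#####......................
..........####......................
.............##.............##......
....................................
....................................
....................................
....................................
....................................
....................................
....................................
....................................
....................................
....................................
....................................
....................................
```

All seven balls are in the pan, the rim is at about 100, and the scoop lies flat on the mat. Handing in.

```bash
python3 -c "
from cell import ctrl
print(ctrl.finish_job())"
```

```text
the job is handed in; nothing more can be done
None
```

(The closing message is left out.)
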